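Clamp a sensor module in the test fixture

ROBOT

A 7-joint arm with a two-finger parallel gripper is mounted at the origin on a cart in front of the work surface, level with it; the furniture and walls round the work are solid. World frame = base frame: x ahead of the robot, y to its left, z up, the work surface at z = 0. Lengths are in m, angles in rad, forces in N, time in s.
With the tool pointing down it reaches from about 0.4 to 0.85 m from the base axis. Payload 10.4 kg.
Tool frame: the origin (TCP) lies between the finger pads; the fingertips stand manip.finger_overhang ahead of it and the grasp point (between the pads) lies 11 mm behind it (manip.finger_overhang is the distance from the TCP to the fingertips, in m); x points along the fingers, z is the direction in which the jaws open and shut, and the axes are right-handed (so a half turn about x gives the same grasp; the last joint's range is limited). The gripper opens to 85 mm and grips with 20 to 120 N. Pads are 22 mm wide; open, the fingers measure 114 mm over their backs; the gripper's body (76 mm by 85 mm) begins 54 mm behind the grasp point. The pads swing forward as they close: fully open they stand 13 mm farther back than shut.
Start: joints at [1.221, 0.332, -0.065, 1.46, 0.022, 1.35, -0.088], TCP at [0.201, -0.592, 0.239] pointing down, gripper open.
Joint ranges: [-2.6, 2.6], [-0.5, 2.12], [-1.47, 1.34], [0.16, 2.42], [-1.27, 4.41], [0.06, 2.06], [-2.6, 2.6]. Speed limits (rad/s): [2.22, 2.22, 2.79, 2.79, 3.14, 3.14, 3.14].

INTERFACE

Orientations are given as a unit quaternion [x, y, z, w].
In Python, from workcell import get_obs, camera, workorder, manip gives the robot as it stands. The module is installed in compiled form; this text tells all that it offers.
- The arm moves only by the tool play_rows, never from a script. Its argument "increments" is text: rows parted by semicolons, each of 4 numbers parted by spaces: the shift along the tool's x, y, z in m, then the turn about the tool's x in rad. A call has 1 to 20 rows; each row shifts and turns the pose as measured when the row begins, along the tool's axes as they then stand; what a row does not reach is not made up. A row lasts 1/10 s, in which the tool goes at most 50 mm and 8.59 degrees, less where a joint would pass 70% of its speed; a pose out of reach is approached as far as the arm can. A call is refused whole if a number of a shift passes 0.05 or a number of a turn 0.15, either way. A call with a gripper value outside its range is refused whole. "hand" is the gripper command: -1 is fully open, 1 is shut, values between are in proportion, set as the call begins (left out, the last holds). The fingers move at their own pace and stop on an object; "squeeze" is the grip in N (left out, the last holds). Time passes only in rows, so rows that do not move let the fingers close. It gives the time, the measured TCP pose, the force and the opening at its end, in the units of the state.
- get_obs(): the state, without advancing time (a new reading comes with each control period).
- camera(name): name is "scene" or "top" or "wrist"; returns a dict with "img" (480x640x3 uint8, blue, green, red), "fov_y" (degrees; the focal length in pixels is half the picture's height over the tangent of half this angle, whatever the lens; pixels are square), "cx", "cy" (the principal point, pixels), "R" (3x3) and "t" (3): a world point X has camera coordinates R X + t; the wrist camera has in their place "tool_from_camera" (4x4, takes a point from camera to tool coordinates, whose origin is the TCP and whose axes are the tool frame's). Camera axes: x right, y down, z forward; pixel columns grow to the right and rows downward; lengths in m; the calibration is good to about 2 mm. A picture is of the moment at which its call begins: read the wrist's pose just before it. There is no depth.
- workorder.hand_in(): hands the job in, once; it reports no verdict.
The state is a dict: "clock": time; "joint_pos": joint angles; "joint_velocities": joint speeds; "tau": joint torques, N m; "position": TCP position; "ee_rot": TCP orientation; "ft_force": force on the tool from outside, world axes, zero at the start; "torque": the same for the moment, N m; "grip_width": opening from 0.0 (shut) to 1.0 (fully open).
Only numpy, scipy, OpenCV 4.12 (cv2) and the standard library are available. Lean on these libraries where they do the work, as an engineer would, in place of code of your own. Each camera call takes 0.05 s, during which the arm holds its last target.

TASK

Lay the flat sensor module on the open end of the test fixture, slide it gently between the guide rails until it sits home against the end stop, and only then push the toggle clamp's hand lever down past its dead point until it is fully home on its own stop, so that the rubber pad holds the module. Push gently by feel: do not ram the module into the end stop, and do not bear down on the lever once it has met its stop. Leave the other loose things alone.

Things in the scene. Friction and masses are not known exactly. Their poses are not given: they have to be found in the camera images.
- module_centre (a point): The sensor module: flat off-white block 36 x 50 x 13 mm (small gold contacts stand up to 2 mm higher on top), about 50 g, lying flat on the table. This point is its centre, half-way up; its y axis is along the 50 mm side, its z axis is up. Either end may go in first.
- fixture: Fixed test fixture: bare aluminium plate 230 x 76 mm, 10 mm thick, with guide rails, end stop and steel toggle clamp. Origin on the table under the nest (and under the closed pad); x axis along the guide from the open end to the clamp, z up. The plate runs from x = -103 to +127 mm; from -103 to -20 mm it is bare: lay the module there, long side along x, on the plate's top at z = 10 mm.
- end_stop: Steel end stop across the guide, 30 mm wide and 11 mm high, fixed, standing on the fixture's plate; where along the guide it is set differs by some mm. Origin at the middle of the lower edge of the face that the module is pushed against; x axis as the fixture's, pointing away from the module. The module is home when its end lies on that face, its centre 25 mm before it.
- handle_angle (a joint): Turn of the clamp's hub with its hand lever, rad. 0: open, lever about upright. Grows as the lever swings to the clamp end and down; dead point 1.58; 1.70: on a hard stop, lever about level (7 degrees above to 16 below). Stiff (0.3 N m), stays where left; from about 1.1 a spring presses the pad on the module too: in all 4 to 14 N at the grip, lighter past the dead point, then the stop.
- pad: Black rubber pad, 16 mm wide, on a sprung spindle under the end of the clamp arm; the arm is linked to the hub. Origin on the arm, 34 mm above the pad's underside. With the clamp open the arm stands upright between the nest and the lever, over x = 20 to 65 mm of the fixture's frame, up to z = 125 mm.
- fitting_a: Bystander: white and blue push-in tube fitting, 18 x 33 x 15 mm, origin under it.
- fitting_c: Bystander: clear tube fitting, 17 x 28 x 17 mm, origin under it.
- valve_driver: Bystander: small black block with a blue end, 20 x 37 x 20 mm, origin under it. Not the part to be clamped.
- guide_mouth (a point): Where the straight part of the guide begins, mid-way between the rails, on the plate's top (x = -6 mm, z = 10 mm in the fixture's frame, same axes). From here two rails 38.4 mm apart and 7 mm high run 28 mm along +x; before it they flare outwards over 14 mm.
- handle_pivot (a point): Axis of hub and hand lever (along y; axes as the fixture's), x = 78, z = 63 mm in the fixture's frame. Cheek plates 30 mm wide over both stand round it, x = 40 to 105, z to 80 mm. Lever: straight, 92 mm from axis to end, the outer 56 mm a black round grip 16 mm thick. How it is set on the hub differs, not measured: open, it leans 14 degrees to the open end up to 9 degrees the other way.
Mind the look-alikes: they are no part of the job. What is meant by the part that bears module_centre is not green, and is the larger of those in its own colour.

How it is judged:
On the way, in this order (a step that is already met when the one before it is completed fails the run):
1. the module lies flat in the guide, home against the end stop (within 2 mm), while the clamp is still open (x of module_centre in the frame of end_stop between -0.027 and -0.02 m and y of module_centre in the frame of end_stop between -0.004 and 0.004 m and z of module_centre in the frame of end_stop below 0.009 m and value of joint handle_angle below 0.6 rad), for 0.2 s.
2. the lever is past its dead point and on its stop, and the pad presses on the module (value of joint handle_angle above 1.68 rad and contact force between pad and module above 8 N), for 0.2 s.
At the end, for the whole second after the job is handed in: The lever is home (hub at 1.68 rad or more; on its stop is 1.70), the pad presses the module with more than 8 N, and the module lies flat and still in the guide, its end within 2 mm of the end stop and centred within 4 mm (all of step 2 and x of module_centre in the frame of end_stop between -0.027 and -0.02 m and y of module_centre in the frame of end_stop between -0.004 and 0.004 m and z of module_centre in the frame of end_stop below 0.009 m and angle between module_centre's own z axis and vertical below 0.08 rad and linear speed of module below 0.01 m/s); the robot touches nothing.
It fails at once if the module rammed into the end stop (over 25 N) (contact force between module and end_stop above 25 N).
It fails at once if the fixture or its lever forced (over 27 N between fingers and fixture) (contact force between the fingers and fixture above 27 N).
It fails at once if a bystander pushed more than 30 mm (distance of any of fitting_a, fitting_c, valve_driver from where it was at the start of the episode above 0.03 m).
It also fails if it takes over 67 s, if anything falls off the work surface, if the arm or the gripper's body presses on something with over 40 N, if the wrist force passes 120 N, or if a joint passes its speed limit or range.

## Working session

There is one attempt and no reset: what is moved stays moved. The work goes in short steps, Python scripts to look and compute and a tool call to move; the robot and the scene stay as the last step left them, time stands still between calls to the robot, and variables do not carry over. Pictures are saved under pics/ and viewed, and the job is handed in when it is done.

Besides the shell and the picture viewer there is one more tool, called after ">>>" by a JSON object that holds its "op" and its "data", one argument or row to a line. play_rows: Moves the arm, as the interface text tells. Its arguments: {"type":"object","properties":{"increments":{"type":"string"},"hand":{"type":"number"},"squeeze":{"type":"number"}},"required":["increments"]}

```bash
mkdir -p pics; ls; cat > h.py <<'E'
import numpy as np,cv2
from workcell import get_obs,camera,workorder,manip
from scipy.spatial.transform import Rotation as Ro
def save(n,f):
    c=camera(n); cv2.imwrite('pics/'+f,c['img']); return c
def K(c):
    f=240/np.tan(np.radians(c['fov_y'])/2); return f
def ext(c,o=None):
    if 'R' in c: return np.array(c['R']),np.array(c['t'])
    T=np.eye(4);T[:3,:3]=Ro.from_quat(o['ee_rot']).as_matrix();T[:3,3]=o['position']
    M=np.linalg.inv(T@np.array(c['tool_from_camera']));return M[:3,:3],M[:3,3]
def pix(c,uv,z,o=None):
    R,t=ext(c,o);f=K(c)
    d=R.T@np.array([(uv[0]-c['cx'])/f,(uv[1]-c['cy'])/f,1]);C=-R.T@t
    return C+d*(z-C[2])/d[2]
def proj(c,X,o=None):
    R,t=ext(c,o);p=R@np.array(X)+t;f=K(c);return np.array([c['cx']+f*p[0]/p[2],c['cy']+f*p[1]/p[2]])
E
python3 - <<'E'
from h import *
import pickle
o=get_obs();print(o,manip.finger_overhang)
for n in('scene','top','wrist'):
    o=get_obs();c=save(n,n+'0.png');pickle.dump((c,o),open(n+'0.pkl','wb'));print(n,c['fov_y'],c['cx'],c['cy'],c.get('t'), c.get('R'),c.get('tool_from_camera'))
E
```

```text
pics
{'clock': 0.0, 'joint_pos': array([ 1.22139064,  0.33287521, -0.06469456,  1.46092985,  0.0215867 ,
        1.34988522, -0.0884903 ]), 'joint_velocities': array([ 0.00251784, -0.00112716,  0.00045405, -0.00112901,  0.00011069,
        0.00121208,  0.0006597 ]), 'tau': array([ 3.34059632e-05, -6.25436497e+01,  4.95064328e-02, -3.91614139e+01,
        1.62584195e-02,  9.79690289e-03, -1.30334655e-06]), 'position': array([ 0.20052024, -0.59158524,  0.23851929]), 'ee_rot': array([ 0.41226841,  0.57509621, -0.4117213 ,  0.57426882]), 'ft_force': array([-0.29048699,  0.41980744, -0.1449238 ]), 'torque': array([ 0.07683858, -0.04611864, -0.04214994]), 'grip_width': 0.9967824608761656} 0.008
scene 49.08963518185562 323.11034136736674 241.72663069941726 [-0.48775709  0.19502138  0.70291763] [[ 5.40552854e-01 -8.41310052e-01  8.79723154e-05]
 [-4.09296310e-01 -2.63069655e-01 -8.73653757e-01]
 [ 7.35036831e-01  4.72220025e-01 -4.86548153e-01]] None
top 44.205130048682996 307.74814238107024 251.12061445650696 [-0.3028645   0.47155821  0.99080939] [[ 0.02102729 -0.99974664 -0.00803196]
 [-0.99299342 -0.01994951 -0.1164735 ]
 [ 0.11628376  0.01042481 -0.99316132]] None
wrist 71.1537650524017 318.48341716688253 240.32854292591202 None None [[ 9.28084347e-04 -2.97324116e-01  9.54776156e-01 -1.34416820e-01]
 [-8.14990944e-04 -9.54776475e-01 -2.97323423e-01  7.62345422e-02]
 [ 9.99999237e-01 -5.02192705e-04 -1.12842956e-03 -1.00475560e-04]
 [ 0.00000000e+00  0.00000000e+00  0.00000000e+00  1.00000000e+00]]
```

View pics/scene0.png

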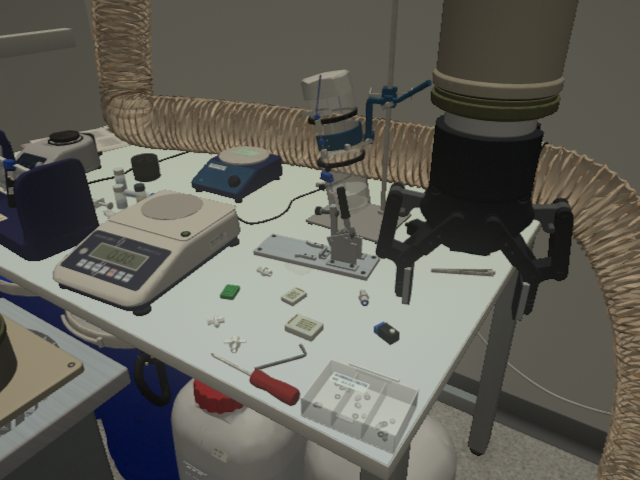

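View pics/top0.png

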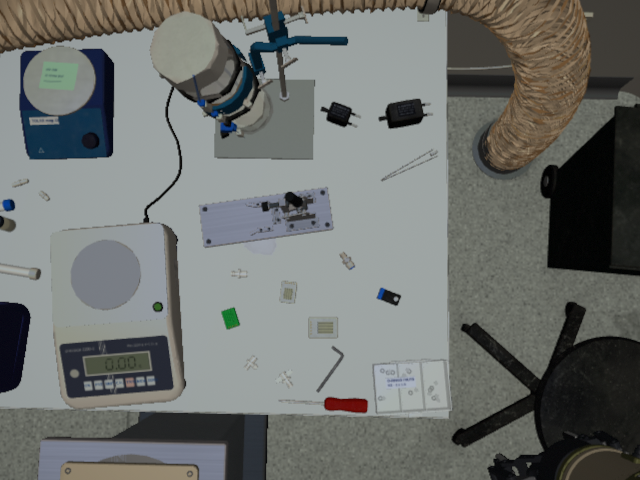

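View pics/wrist0.png

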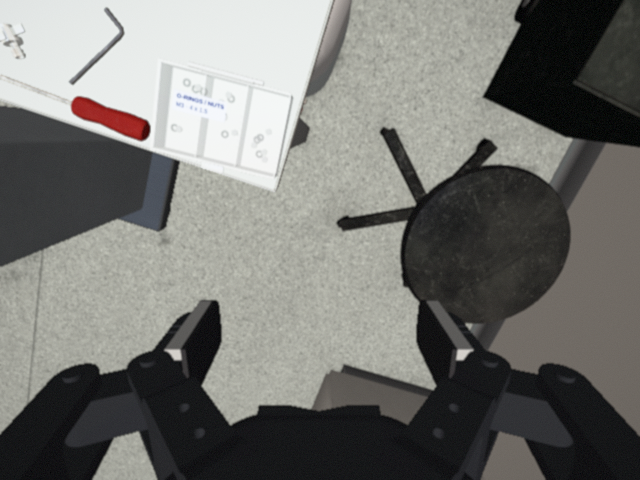

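The top view shows three candidate blocks: a large off-white one at (323,327), a small off-white one at (288,292), and a green one at (231,317). The large off-white one fits, being not green and the larger in its colour. I'll confirm in enlarged crops.

```bash
python3 - <<'E'
from h import *
im=cv2.imread('pics/top0.png')
cv2.imwrite('pics/c1.png',cv2.resize(im[270:350,210:360],None,fx=5,fy=5,interpolation=cv2.INTER_CUBIC))
cv2.imwrite('pics/c2.png',cv2.resize(im[180:255,190:345],None,fx=5,fy=5,interpolation=cv2.INTER_CUBIC))
im=cv2.imread('pics/scene0.png')
cv2.imwrite('pics/c3.png',cv2.resize(im[175:345,245:405],None,fx=3.5,fy=3.5,interpolation=cv2.INTER_CUBIC))
E
```

```text
(no output)
```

View pics/c1.png

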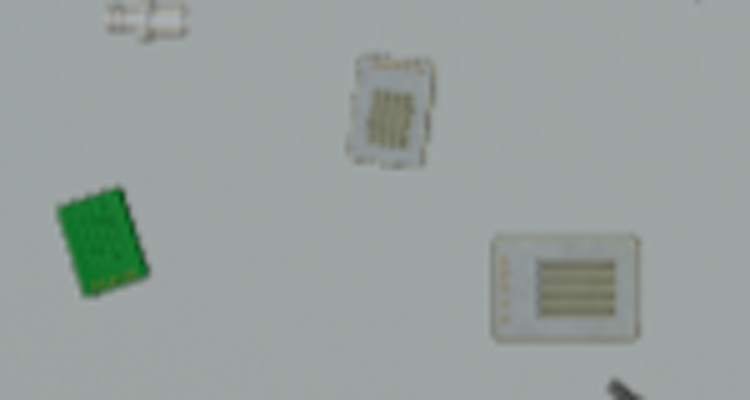

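View pics/c2.png

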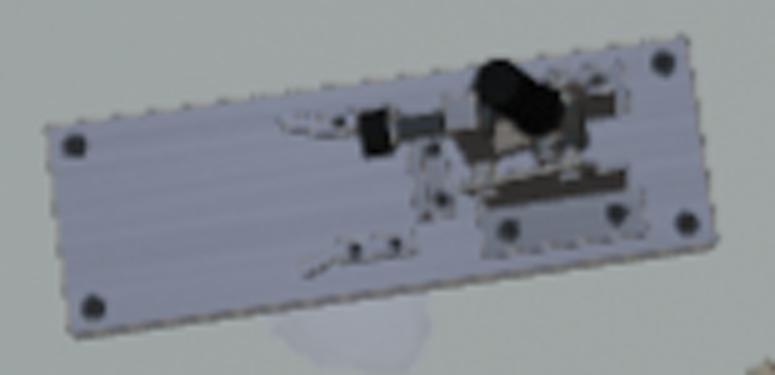

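View pics/c3.png

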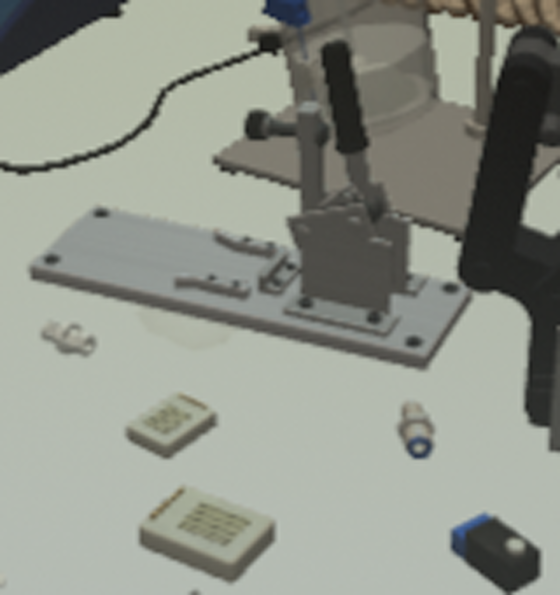

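The crops confirm it: the large off-white block, with corners in crop c1 at about (492,234) to (640,342), is the module. The fixture's open end is on the left of the picture and the clamp on the right.

```bash
cat >> h.py <<'E'
import pickle
def fit(c,pts,z,size,o=None):
    P=np.array([pix(c,p,z,o)[:2] for p in pts]);return P
E
python3 - <<'E'
from h import *
c,o=pickle.load(open('top0.pkl','rb'))
R,t=ext(c);print('cam',-R.T@t)
m=fit(c,[(210+x/5,270+y/5) for x,y in[(492,234),(640,234),(640,342),(490,342)]],.013,0)
print(m,m.mean(0),np.linalg.norm(np.diff(m,axis=0),axis=1))
p=fit(c,[(190+x/5,180+y/5) for x,y in[(46,127),(686,38),(717,245),(70,337)]],.010,0)
print(p,p.mean(0),np.linalg.norm(np.diff(p,axis=0),axis=1))
ex=(p[1]-p[0]+p[2]-p[3]);yaw=np.arctan2(ex[1],ex[0]);ey=(p[0]-p[3]+p[1]-p[2]);print(yaw,np.arctan2(ey[1],ey[0])-np.pi/2)
ex=m[1]-m[0]+m[2]-m[3];print('m',np.arctan2(ex[1],ex[0]))
Rt=Ro.from_quat(o['ee_rot']).as_matrix();print(Rt)
E
```

```text
cam [ 0.35940758 -0.3037094   1.036525  ]
[[ 0.36545841 -0.29648154]
 [ 0.36652698 -0.34740479]
 [ 0.32974534 -0.34795911]
 [ 0.32865204 -0.29656511]] [ 0.34759569 -0.32210264] [0.05093446 0.03678582 0.05140562]
[[ 0.55709671 -0.09938249]
 [ 0.59351902 -0.3249928 ]
 [ 0.51960528 -0.33715059]
 [ 0.48250957 -0.1109823 ]] [ 0.53818265 -0.21812704] [0.22853139 0.07490696 0.22919029]
-1.4094801600590356 -1.4121577491643018
m -1.549670418754051
[[-4.63458033e-04  9.47070285e-01  3.21025951e-01]
 [ 1.27428385e-03  3.21026284e-01 -9.47069428e-01]
 [-9.99999081e-01 -2.98487493e-05 -1.35561858e-03]]
```

```bash
cat >> h.py <<'E'
def plan(target,yang,step=.04,o=None):
    """rows towards target TCP, with tool y at azimuth yang; tool assumed vertical"""
    o=o or get_obs();p=o['position'].copy();R=Ro.from_quat(o['ee_rot']).as_matrix()
    a=np.arctan2(R[1,1],R[0,1]);d=np.array(target)-p;da=(yang-a+np.pi)%(2*np.pi)-np.pi
    n=int(max(np.ceil(np.linalg.norm(d)/step),np.ceil(abs(da)/.12),1));rows=[]
    for i in range(n):
        s=R.T@(d/n);rows.append('%.4f %.4f %.4f %.3f'%(*s,-da/n))
        R=Ro.from_rotvec([0,0,da/n]).as_matrix()@R
    print(n,'; '.join(rows));return rows
def st():
    o=get_obs();R=Ro.from_quat(o['ee_rot']).as_matrix()
    print('t',round(o['clock'],2),'p',o['position'].round(4),'yaz',round(np.arctan2(R[1,1],R[0,1]),4),'xax',R[:,0].round(4),'F',o['ft_force'].round(2),'w',round(o['grip_width'],3),'j',o['joint_pos'].round(2));return o
E
python3 -c "
from h import *
plan([.348,-.322,.2],1.592)"
```

```text
11 0.0035 0.0206 -0.0189 -0.115; 0.0035 0.0226 -0.0164 -0.115; 0.0035 0.0243 -0.0137 -0.115; 0.0035 0.0258 -0.0108 -0.115; 0.0035 0.0268 -0.0078 -0.115; 0.0035 0.0275 -0.0047 -0.115; 0.0035 0.0279 -0.0015 -0.115; 0.0035 0.0279 0.0017 -0.115; 0.0035 0.0275 0.0049 -0.115; 0.0035 0.0268 0.0080 -0.115; 0.0035 0.0257 0.0111 -0.115
```

>>> {"op": "play_rows", "data": {
  "increments": "0.003 0.021 -0.019 -0.115; 0.003 0.023 -0.016 -0.115; 0.003 0.024 -0.014 -0.115; 0.003 0.026 -0.011 -0.115; 0.003 0.027 -0.008 -0.115; 0.003 0.028 -0.005 -0.115; 0.003 0.028 -0.002 -0.115; 0.003 0.028 0.002 -0.115; 0.003 0.028 0.005 -0.115; 0.003 0.027 0.008 -0.115; 0.003 0.026 0.011 -0.115; 0 0 0 0; 0 0 0 0",
  "hand": -1,
  "squeeze": 25
}}

```text
clock: 1.45
position: [0.3461, -0.3047, 0.2011]
ee_rot: [-0.024, 0.709, 0.027, 0.705]
ft_force: [0.3, -0.4, 0.6]
grip_width: 1.005
```

```bash
python3 -c "
from h import *
o=st();c=save('wrist','w1.png');pickle.dump((c,o),open('w1.pkl','wb'))
plan([.348,-.322,.2],1.592)"
```

```text
t 1.45 p [ 0.3461 -0.3047  0.2011] yaz 1.643 xax [-0.0055  0.0035 -1.    ] F [ 0.26 -0.43  0.61] w 1.005 j [ 1.02  0.02 -0.4   1.9   0.01  1.22  0.69]
1 0.0010 -0.0175 0.0005 0.051
```

View pics/w1.png

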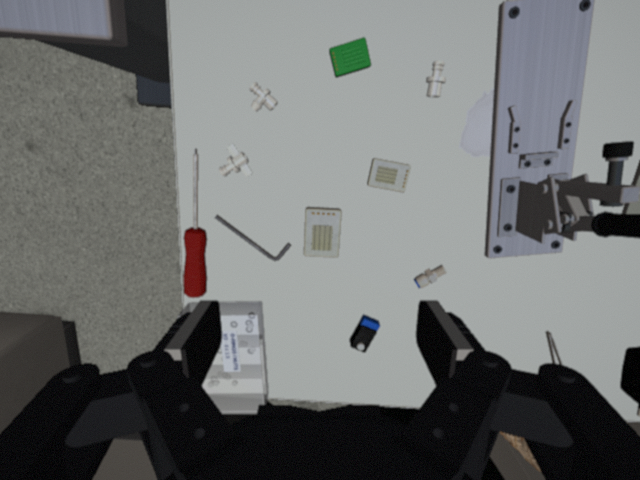

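The wrist view shows the module at about (322,232). The fixture is at upper right, with its open end up, the clamp down, and the end stop near (538,158). I'll measure in enlarged crops.

```bash
python3 - <<'E'
from h import *
im=cv2.imread('pics/w1.png')
cv2.imwrite('pics/c4.png',cv2.resize(im[195:270,290:355],None,fx=8,fy=8,interpolation=cv2.INTER_CUBIC))
cv2.imwrite('pics/c5.png',cv2.resize(im[0:270,460:640],None,fx=2.2*2,fy=2.2,interpolation=cv2.INTER_CUBIC)) if 0 else cv2.imwrite('pics/c5.png',cv2.resize(im[80:270,470:640],None,fx=3.1,fy=3.1,interpolation=cv2.INTER_CUBIC))
E
```

```text
(no output)
```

View pics/c4.png

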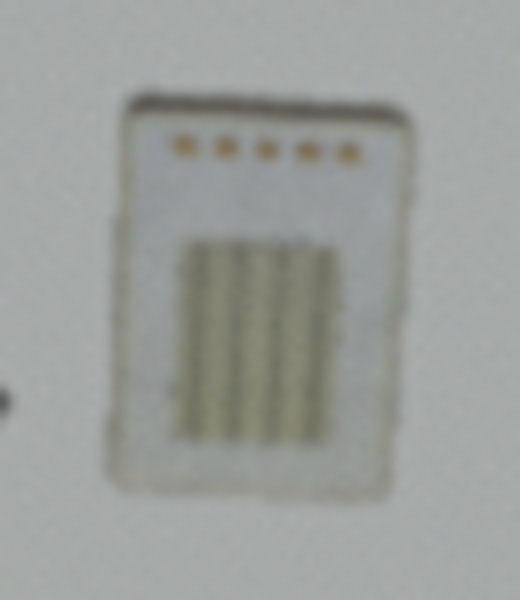

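View pics/c5.png

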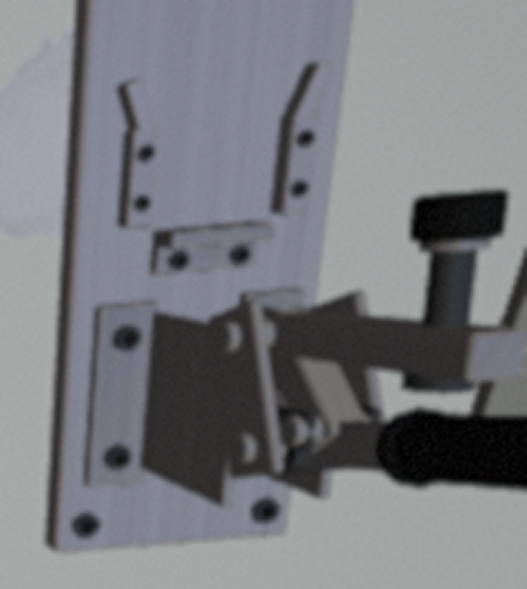

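```bash
python3 - <<'E'
from h import *
c,o=pickle.load(open('w1.pkl','rb'))
m=fit(c,[(290+x/8,195+y/8) for x,y in[(128,113),(408,122),(388,497),(112,488)]],.013,0,o)
print(m.round(4),m.mean(0),np.linalg.norm(np.diff(m,axis=0),axis=1))
e=m[0]-m[3]+m[1]-m[2];print('long az',np.arctan2(e[1],e[0]))
# plate corners w1 and others
q=lambda x,y:(470+x/3.1,80+y/3.1)
p=lambda uv,z:pix(c,uv,z,o)[:2]
ct,ot=pickle.load(open('top0.pkl','rb'))
ex=np.array([np.cos(-1.411),np.sin(-1.411)]);ey=np.array([-ex[1],ex[0]]);O=np.array([.5382,-.2181])-.012*ex
def F(P): d=np.array(P)-O;return (np.array([d@ex,d@ey])*1000).round(1)
print('O',O)
for n,uv,z in [('corner clampend low',q(50,548),.01),('clamp hole1',q(86,525),.01),('hole2',q(264,510),.01),('openhole1',(513,12),.01),('openhole2',(585,5),.01),
 ('railL straight start top',q(133,130),.017),('railL end',q(126,225),.017),('railR start',q(285,118),.017),('railR end',q(277,212),.017),
 ('stop top L',q(168,232),.021),('stop top R',q(268,224),.021),('pad',q(455,215),.11),('stop base L',q(155,272),.01)]:
    print(n,F(p(uv,z)))
t=lambda x,y:(190+x/5,180+y/5)
for n,uv in [('o1',t(74,146)),('o2',t(93,307)),('c1',t(663,63)),('c2',t(687,223))]: print('top',n,F(pix(ct,uv,.01)[:2]))
for n,uv,z in[('railB str start',t(340,247),.017),('railB end',t(415,240),.017),('flare tip',t(303,275),.017),('stop upper-left',t(415,150),.021),('stop lower-left',t(420,215),.021),('leverend',t(498,85),.15)]: print('top',n,F(pix(ct,uv,z)[:2]))
E
```

```text
[[ 0.3324 -0.297 ]
 [ 0.3667 -0.2956]
 [ 0.3686 -0.3443]
 [ 0.3333 -0.3457]] [ 0.35025046 -0.32064605] [0.03427489 0.04876675 0.03525392]
long az 1.5994177303562123
O [ 0.53629059 -0.20625288]
corner clampend low [123.4 -36.3]
clamp hole1 [116.4 -25. ]
hole2 [116.2  32.6]
openhole1 [-94.3 -26.4]
openhole2 [-94.1  32.8]
railL straight start top [ -6.5 -23.2]
railL end [ 20.2 -23.2]
railR start [-5.9 19.9]
railR end [20.3 20.7]
stop top L [ 22.9 -13. ]
stop top R [23.2 15.8]
pad [15.9 -5.5]
stop base L [35.7 -9.5]
top o1 [-93.2  29.4]
top o2 [-93.4 -28.5]
top c1 [117.   29.8]
top c2 [117.3 -28.1]
top railB str start [ -4.2 -20.7]
top railB end [ 22.  -21.9]
top flare tip [-18.3 -28.7]
top stop upper-left [26.4  9. ]
top stop lower-left [ 25.1 -14.1]
top leverend [59.5  0.1]
```

```bash
python3 -c "
from h import *
plan([.349,-.316,.05],1.595,.03)"
```

```text
6 0.0252 -0.0020 0.0005 0.008; 0.0252 -0.0020 0.0005 0.008; 0.0252 -0.0020 0.0005 0.008; 0.0252 -0.0020 0.0005 0.008; 0.0252 -0.0020 0.0005 0.008; 0.0252 -0.0020 0.0005 0.008
```

>>> {"op": "play_rows", "data": {
  "increments": "0.025 -0.002 0.0005 0.008; 0.025 -0.002 0.0005 0.008; 0.025 -0.002 0.0005 0.008; 0.025 -0.002 0.0005 0.008; 0.025 -0.002 0.0005 0.008; 0.025 -0.002 0 0.008; 0 0 0 0; 0 0 0 0",
  "hand": -0.35
}}

```text
clock: 2.3
position: [0.3457, -0.3244, 0.0472]
ee_rot: [-0.0, 0.708, 0.001, 0.706]
ft_force: [-0.0, 0.2, 0.7]
grip_width: 0.675
```

```bash
python3 -c "
from h import *
o=st();c=save('wrist','w2.png');pickle.dump((c,o),open('w2.pkl','wb'))
plan([.349,-.316,.016],1.595,.01)"
```

```text
t 2.3 p [ 0.3457 -0.3244  0.0472] yaz 1.5729 xax [-0.0039  0.001  -1.    ] F [-0.01  0.25  0.73] w 0.675 j [ 1.    0.24 -0.38  2.03  0.12  0.89  0.56]
4 0.0078 0.0021 0.0009 -0.006; 0.0078 0.0021 0.0009 -0.006; 0.0078 0.0021 0.0009 -0.006; 0.0078 0.0021 0.0009 -0.006
```

View pics/w2.png

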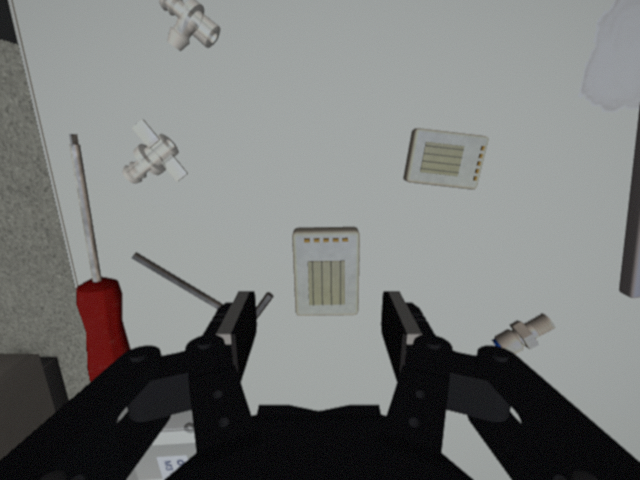

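The module sits at px (294..359, 229..315) between the fingers, and the hex key's tip at (268,297) is close to the left finger.

```bash
python3 -c "
from h import *
c,o=pickle.load(open('w2.pkl','rb'))
m=fit(c,[(294,230),(359,230),(359,315),(295,315)],.013,0,o)
print(m.round(4),m.mean(0),np.linalg.norm(np.diff(m,axis=0),axis=1))
e=m[0]-m[3]+m[1]-m[2];print('long az',np.arctan2(e[1],e[0]))
for uv in [(268,295),(257,318),(225,305)]: print('hex',pix(c,uv,.004,o))
"
```

```text
[[ 0.3328 -0.2949]
 [ 0.3667 -0.2948]
 [ 0.3686 -0.3446]
 [ 0.3324 -0.3447]] [ 0.35013039 -0.31977979] [0.03387437 0.04980863 0.03615949]
long az 1.5848146035940867
hex [ 0.31613962 -0.33681337  0.004     ]
hex [ 0.30890762 -0.35198772  0.004     ]
hex [ 0.29046307 -0.34340517  0.004     ]
```

```bash
python3 -c "
from h import *
plan([.350,-.313,.020],1.588,.01)"
```

```text
3 0.0091 0.0038 0.0015 -0.005; 0.0091 0.0038 0.0016 -0.005; 0.0091 0.0038 0.0016 -0.005
```

>>> {"op": "play_rows", "data": {
  "increments": "0 0.006 0.0022 -0.008; 0 0.005 0.002 -0.008; 0.009 0 0 0; 0.009 0 0 0; 0.009 0 0 0; 0 0 0 0; 0 0 0 0"
}}

```text
clock: 3.05
position: [0.3516, -0.3137, 0.0213]
ee_rot: [-0.008, 0.707, 0.006, 0.707]
ft_force: [-0.7, 0.1, 1.2]
grip_width: 0.673
```

```bash
python3 -c "
from h import *
o=st();plan([.350,-.313,.012],1.588,.01)"
```

```text
t 3.05 p [ 0.3516 -0.3137  0.0213] yaz 1.5903 xax [-3.0e-04 -3.2e-03 -1.0e+00] F [-0.67  0.1   1.19] w 0.673 j [ 0.98  0.28 -0.38  2.06  0.14  0.83  0.53]
1 0.0093 0.0007 -0.0015 0.002
```

>>> {"op": "play_rows", "data": {
  "increments": "0.004 0 -0.0007 0; 0.004 0 -0.0007 0; 0.003 0 0 0; 0 0 0 0; 0 0 0 0"
}}

```text
clock: 3.55
position: [0.3499, -0.314, 0.0094]
ee_rot: [-0.008, 0.707, 0.006, 0.707]
ft_force: [0.4, -0.1, -0.8]
grip_width: 0.676
```

```bash
python3 -c "
from h import *
o=st();c=save('wrist','w3.png')"
```

```text
t 3.55 p [ 0.3499 -0.314   0.0094] yaz 1.5897 xax [-4.0e-04 -3.2e-03 -1.0e+00] F [ 0.42 -0.07 -0.78] w 0.676 j [ 0.98  0.3  -0.38  2.07  0.15  0.8   0.53]
```

View pics/w3.png

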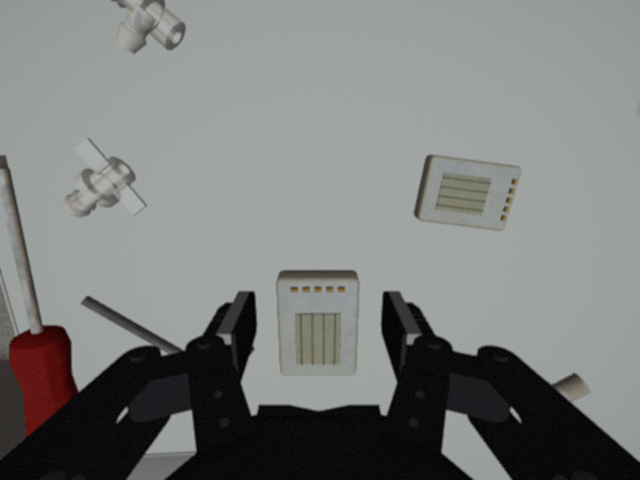

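The module lies between the fingers and nothing is touching it, so I close.

>>> {"op": "play_rows", "data": {
  "increments": "0 0 0 0; 0 0 0 0; 0 0 0 0; 0 0 0 0; 0 0 0 0; 0 0 0 0; 0 0 0 0; 0 0 0 0",
  "hand": 1,
  "squeeze": 25
}}

```text
clock: 4.4
position: [0.3502, -0.3142, 0.0098]
ee_rot: [-0.008, 0.707, 0.005, 0.707]
ft_force: [-0.7, 0.2, -0.5]
grip_width: 0.412
```

>>> {"op": "play_rows", "data": {
  "increments": "-0.01 0 0 0; -0.02 0 0 0; -0.02 0 0 0; -0.02 0 0 0; 0 0 0 0; 0 0 0 0"
}}

```text
clock: 5.0
position: [0.3502, -0.3136, 0.0848]
ee_rot: [-0.008, 0.707, 0.006, 0.707]
ft_force: [-0.1, 0.3, -1.0]
grip_width: 0.414
```

```bash
python3 -c "
from h import *
o=st();c=save('wrist','w4.png');pickle.dump((c,o),open('w4.pkl','wb'))"
```

```text
t 5.0 p [ 0.3502 -0.3136  0.0848] yaz 1.5903 xax [ 5.0e-04 -3.5e-03 -1.0e+00] F [-0.15  0.31 -1.04] w 0.414 j [ 1.    0.17 -0.4   2.02  0.08  0.96  0.58]
```

View pics/w4.png

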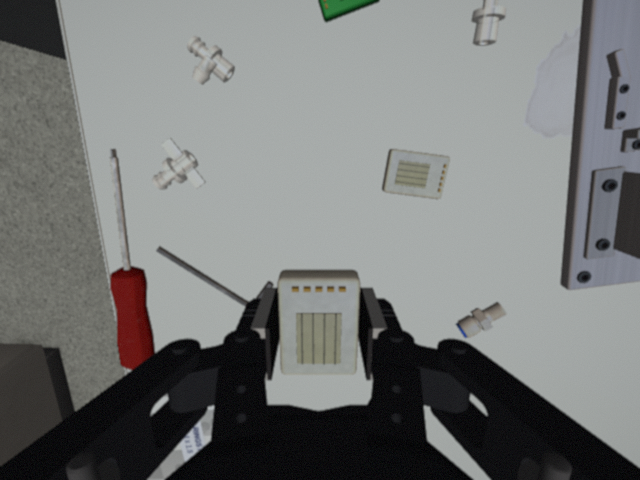

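```bash
python3 -c "
from h import *
c,o=pickle.load(open('top0.pkl','rb'))
for z in(0,.07): print(z,pix(c,(182,300),z),pix(c,(176,226),z),'stand',pix(c,(265,130),.1),pix(c,(300,159),.01))
plan([.5266,-.1461,.14],1.7306,.025)"
```

```text
0 [ 0.39013725 -0.07436558  0.        ] [ 0.52102559 -0.05766504  0.        ] stand [ 0.66711124 -0.21976385  0.1       ] [ 0.64454278 -0.27565657  0.01      ]
0.07 [ 0.38806198 -0.08985393  0.07      ] [ 0.51011098 -0.07428124  0.07      ] stand [ 0.66711124 -0.21976385  0.1       ] [ 0.64454278 -0.27565657  0.01      ]
10 -0.0056 0.0164 0.0180 -0.014; -0.0056 0.0161 0.0182 -0.014; -0.0056 0.0159 0.0184 -0.014; -0.0056 0.0156 0.0186 -0.014; -0.0056 0.0154 0.0188 -0.014; -0.0056 0.0151 0.0191 -0.014; -0.0056 0.0148 0.0193 -0.014; -0.0056 0.0145 0.0195 -0.014; -0.0056 0.0143 0.0197 -0.014; -0.0056 0.0140 0.0199 -0.014
```

>>> {"op": "play_rows", "data": {
  "increments": "-0.01 0.016 0.018 -0.014; -0.01 0.016 0.018 -0.014; -0.01 0.016 0.018 -0.014; -0.01 0.016 0.019 -0.014; -0.01 0.015 0.019 -0.014; -0.005 0.015 0.019 -0.014; 0 0.015 0.019 -0.014; 0 0.014 0.02 -0.014; 0 0.014 0.02 -0.014; 0 0.006 0.01 -0.014; 0 0 0 0; 0 0 0 0"
}}

```text
clock: 6.25
position: [0.519, -0.1491, 0.1311]
ee_rot: [-0.055, 0.709, 0.06, 0.7]
ft_force: [-0.4, 0.5, -1.0]
grip_width: 0.414
```

```bash
python3 -c "
from h import *
o=st();c=save('wrist','w5.png');pickle.dump((c,o),open('w5.pkl','wb'))
c=save('scene','s5.png');pickle.dump((c,o),open('s5.pkl','wb'))
c=save('top','t5.png')"
```

```text
t 6.25 p [ 0.519  -0.1491  0.1311] yaz 1.7332 xax [-0.0133  0.0056 -0.9999] F [-0.39  0.5  -1.04] w 0.414 j [ 0.68  0.3  -0.56  1.78  0.17  1.13  0.23]
```

View pics/w5.png

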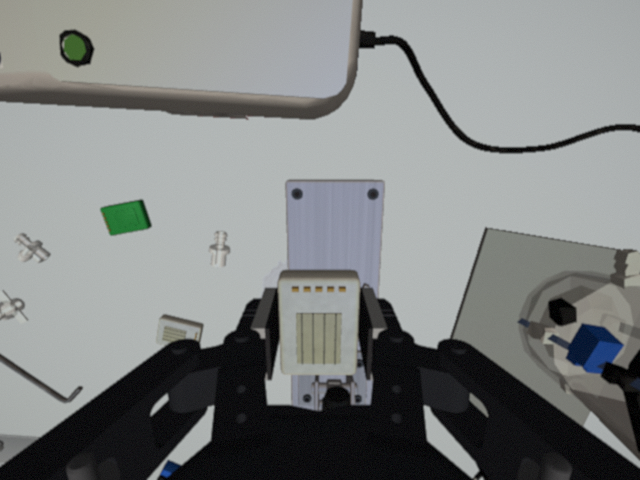

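View pics/s5.png

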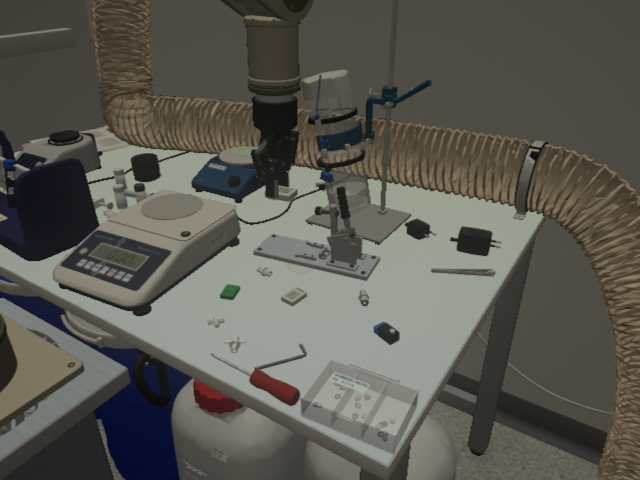

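View pics/t5.png

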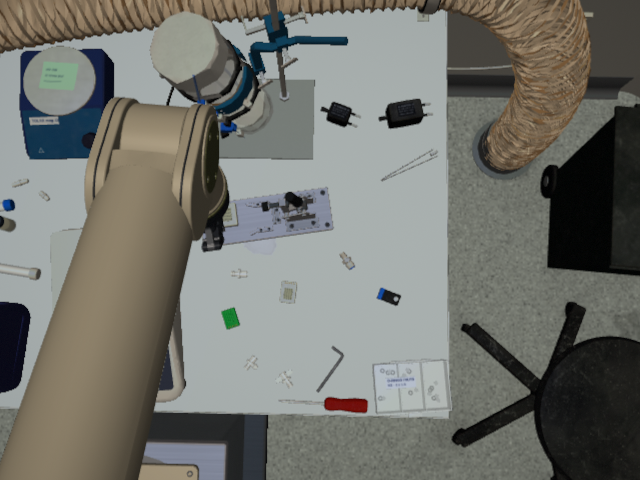

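The module is held square above the plate. The plate's open-end holes are at (297,194) and (373,194), and its corners at (287,181) and (383,181).

```bash
cat >> h.py <<'E'
ex=np.array([np.cos(-1.411),np.sin(-1.411)]);ey=np.array([-ex[1],ex[0]]);O=np.array([.53629,-.20625])
def F(P): d=np.array(P[:2])-O;return (np.array([d@ex,d@ey])*1000).round(1)
def W(x,y,z): return np.array([*(O+x*ex/1000+y*ey/1000),z/1000])
E
python3 -c "
from h import *
c,o=pickle.load(open('w5.pkl','rb'))
for uv in [(297,194),(373,194),(287,181),(384,181)]: print(F(pix(c,uv,.01,o)))
print('tcp',F(o['position']))
for u in [(280,271),(357,271),(356,374),(281,374)]: print('mod',F(pix(c,u,o['position'][2]+.0035,o)))
print((pix(c,(384,181),.01,o)-pix(c,(287,181),.01,o)))
plan(W(-61,0,60),1.731,.02)"
```

```text
[-93.9 -25.9]
[-94.1  32.2]
[-103.7  -33.3]
[-104.    40.1]
tcp [-59.2  -8. ]
mod [-80.9 -24.1]
mod [-81.1   8.4]
mod [-29.7   9.7]
mod [-29.3 -25.2]
[0.07235655 0.01191309 0.        ]
4 0.0179 0.0005 0.0022 0.000; 0.0179 0.0005 0.0022 0.000; 0.0179 0.0005 0.0022 0.000; 0.0179 0.0005 0.0022 0.000
```

>>> {"op": "play_rows", "data": {
  "increments": "0.018 0 0.003 0; 0.018 0 0.003 0; 0.018 0 0.003 0; 0.015 0 0.001 0; 0 0 0 0; 0 0 0 0; 0 0 0 0"
}}

```text
clock: 7.1
position: [0.5263, -0.1537, 0.0622]
ee_rot: [-0.053, 0.709, 0.055, 0.701]
ft_force: [0.1, -0.1, -0.1]
grip_width: 0.412
```

```bash
python3 -c "
from h import *
o=st();c=save('wrist','w6.png');pickle.dump((c,o),open('w6.pkl','wb'));print(F(o['position']))"
```

```text
t 7.1 p [ 0.5263 -0.1537  0.0622] yaz 1.7234 xax [-1.070e-02  9.000e-04 -9.999e-01] F [ 0.1  -0.12 -0.11] w 0.412 j [ 0.65  0.4  -0.53  1.82  0.24  1.    0.17]
[-53.4  -1.5]
```

View pics/w6.png

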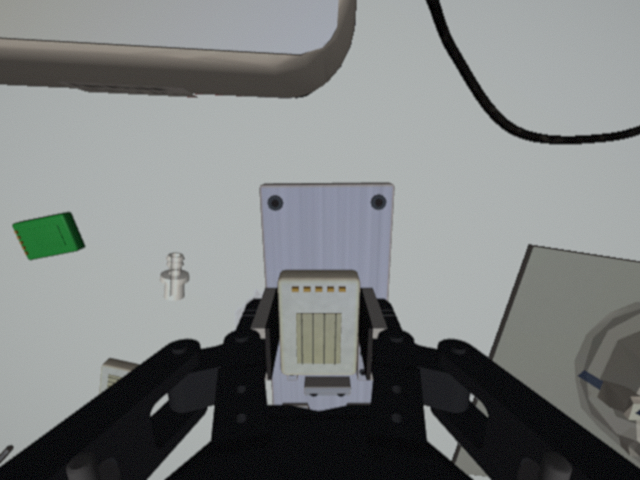

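The holes are now at (275,202) and (378,202), the plate's edges at (261..394,184), and the end stop is visible at (305..350,380).

```bash
python3 -c "
from h import *
c,o=pickle.load(open('w6.pkl','rb'))
P=[]
for uv in [(275,202),(378,202),(260,185),(394,184)]: P.append(pix(c,uv,.01,o));print(F(P[-1]))
d=P[3]-P[2]+P[1]-P[0];print('ey az->tool y az',np.arctan2(d[1],d[0])+np.pi/2)
for uv in [(305,378),(351,377)]: print('stop top',F(pix(c,uv,.021,o)))
for u in [(280,271),(357,271),(356,374),(281,374)]: print('mod',F(pix(c,u,o['position'][2]+.0035,o)))
"
```

```text
[-94.4 -26. ]
[-94.1  31.9]
[-104.   -33.9]
[-104.1   40.3]
ey az->tool y az 1.7284789845238666
stop top [ 15.3 -10.8]
stop top [14.5 18.1]
mod [-75.4 -17.3]
mod [-75.3  15.1]
mod [-23.7  15.9]
mod [-23.7 -19. ]
```

```bash
python3 -c "
from h import *
plan(W(-57,3,30),1.729,.01)"
```

```text
4 0.0081 0.0009 0.0011 -0.001; 0.0081 0.0009 0.0011 -0.001; 0.0081 0.0009 0.0011 -0.001; 0.0081 0.0009 0.0011 -0.001
```

>>> {"op": "play_rows", "data": {
  "increments": "0.008 0.001 0.0015 -0.002; 0.008 0.001 0.0015 -0.002; 0.008 0.001 0.0015 -0.002; 0.007 0.001 0.001 0; 0 0 0 0; 0 0 0 0"
}}

```text
clock: 7.75
position: [0.5321, -0.1484, 0.0295]
ee_rot: [-0.056, 0.708, 0.057, 0.702]
ft_force: [-0.0, 1.0, -0.7]
grip_width: 0.41
```

```bash
python3 -c "
from h import *
o=st();c=save('wrist','w7.png');pickle.dump((c,o),open('w7.pkl','wb'));print(F(o['position']))"
```

```text
t 7.75 p [ 0.5321 -0.1484  0.0295] yaz 1.7303 xax [-8.8e-03  3.0e-04 -1.0e+00] F [-0.03  0.96 -0.7 ] w 0.41 j [ 0.63  0.45 -0.52  1.83  0.27  0.94  0.14]
[-57.8   5. ]
```

View pics/w7.png

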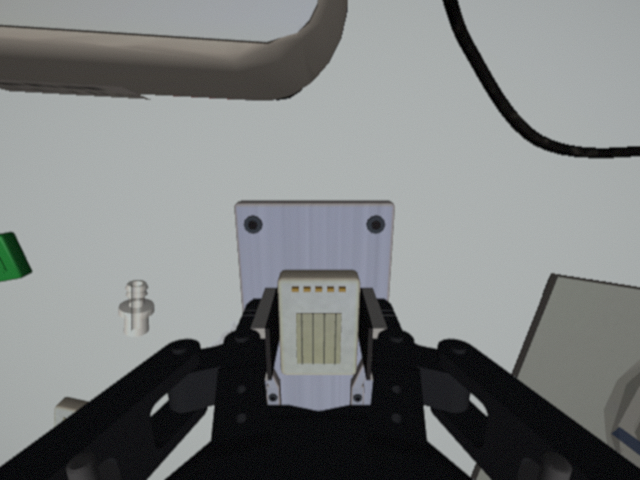

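```bash
python3 -c "
from h import *
c,o=pickle.load(open('w7.pkl','rb'))
for uv in [(253,225),(376,225),(236,203),(394,203),(273,397),(357,397)]: print(F(pix(c,uv,.01,o)))
for u in [(280,271),(357,271),(356,374),(281,374)]: print('mod',F(pix(c,u,o['position'][2]+.0035,o)))
plan(W(-57,3,30),1.729,.01)
"
```

```text
[-93.7 -26. ]
[-93.7  32.3]
[-104.2  -33.3]
[-104.3   40.1]
[  6.1 -20.6]
[ 5.8 26.6]
mod [-79.7 -11. ]
mod [-79.7  21.4]
mod [-28.1  22.7]
mod [-27.9 -12.3]
1 -0.0005 -0.0008 -0.0020 0.001
```

>>> {"op": "play_rows", "data": {
  "increments": "0.003 0 -0.0018 0; 0.003 0 0 0; 0.002 0 0 0; 0 0 0 0; 0 0 0 0"
}}

```text
clock: 8.3
position: [0.5303, -0.1492, 0.0215]
ee_rot: [-0.056, 0.708, 0.056, 0.702]
ft_force: [0.6, 0.1, -0.5]
grip_width: 0.414
```

>>> {"op": "play_rows", "data": {
  "increments": "0.001 0 0 0; 0 0 0 0; 0 0 0 0"
}}

```text
clock: 8.6
position: [0.5304, -0.1492, 0.0206]
ee_rot: [-0.056, 0.708, 0.056, 0.702]
ft_force: [-1.0, -0.1, 0.3]
grip_width: 0.412
```

>>> {"op": "play_rows", "data": {
  "increments": "0.001 0 0 0; 0 0 0 0; 0 0 0 0"
}}

```text
clock: 8.9
position: [0.5306, -0.1492, 0.02]
ee_rot: [-0.056, 0.707, 0.056, 0.702]
ft_force: [-0.6, -0.0, -0.7]
grip_width: 0.413
```

>>> {"op": "play_rows", "data": {
  "increments": "0.001 0 0 0; 0 0 0 0; 0 0 0 0"
}}

```text
clock: 9.2
position: [0.5308, -0.1492, 0.02]
ee_rot: [-0.056, 0.707, 0.056, 0.702]
ft_force: [0.7, -0.3, -0.5]
grip_width: 0.411
```

>>> {"op": "play_rows", "data": {
  "increments": "0 0 0 0; 0 0 0 0; 0 0 0 0; 0 0 0 0",
  "hand": -0.3
}}

```text
clock: 9.6
position: [0.5308, -0.1492, 0.0196]
ee_rot: [-0.056, 0.707, 0.056, 0.702]
ft_force: [0.2, -0.9, 0.4]
grip_width: 0.647
```

>>> {"op": "play_rows", "data": {
  "increments": "-0.01 0 0 0; -0.015 0 0 0; -0.015 0 0 0; -0.005 0 0 0; 0 0 0 0; 0 0 0 0"
}}

```text
clock: 10.2
position: [0.532, -0.1494, 0.0703]
ee_rot: [-0.057, 0.706, 0.056, 0.703]
ft_force: [0.0, 0.1, 0.3]
grip_width: 0.651
```

```bash
python3 -c "
from h import *
o=st();c=save('wrist','w8.png');pickle.dump((c,o),open('w8.pkl','wb'));print(F(o['position']))"
```

```text
t 10.2 p [ 0.532  -0.1494  0.0703] yaz 1.7298 xax [-0.0043 -0.002  -1.    ] F [0.02 0.07 0.27] w 0.651 j [ 0.65  0.39 -0.54  1.81  0.24  1.01  0.17]
[-56.8   4.9]
```

View pics/w8.png

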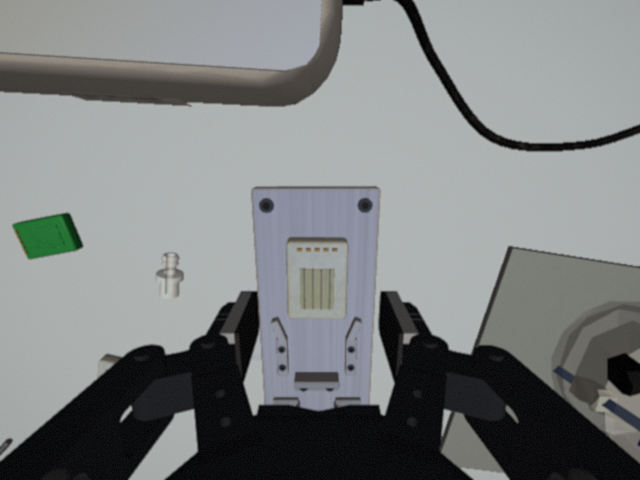

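The module lies flat on the plate at (288..347, 238..318), just before the flares, and the end stop's top is at (295..338,374). I'll enlarge to measure.

```bash
python3 - <<'E'
from h import *
im=cv2.imread('pics/w8.png')
cv2.imwrite('pics/c8.png',cv2.resize(im[220:410,250:385],None,fx=4,fy=3.15,interpolation=cv2.INTER_CUBIC)) if 0 else cv2.imwrite('pics/c8.png',cv2.resize(im[228:400,255:380],None,fx=3.4,fy=3.4,interpolation=cv2.INTER_CUBIC))
E
```

```text
(no output)
```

View pics/c8.png

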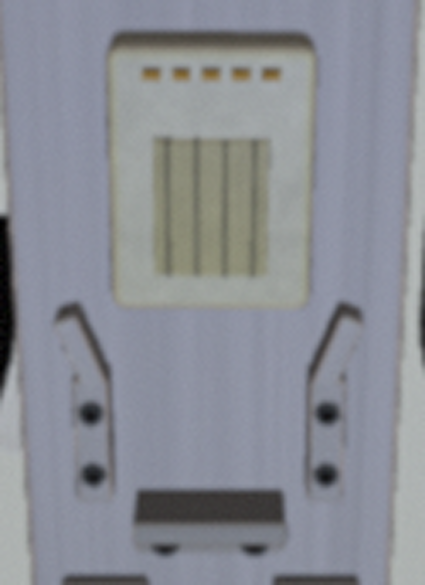

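```bash
python3 -c "
from h import *
c,o=pickle.load(open('w8.pkl','rb'))
q=lambda x,y:(255+x/3.4,228+y/3.4)
def P(n,x,y,z): print(n,F(pix(c,q(x,y),z,o)))
P('face bot L',138,491,.01);P('face bot R',284,491,.01);P('face top L',135,522,.021);P('face top R',288,521,.021)
P('railL in bot start',111,375,.01);P('railR',308,375,.01);P('railL end',113,490,.01);P('railR end',309,490,.01)
P('mod ff L',118,306,.023);P('mod ff R',307,306,.023);P('mod back R',312,48,.023);P('mod back L',110,48,.023)
"
```

```text
face bot L [ 23.5 -11.2]
face bot R [23.4 18.5]
face top L [ 21.8 -11. ]
face top R [21.5 18.7]
railL in bot start [ -3.8 -16. ]
railR [-3.8 22.8]
railL end [ 23.3 -16.3]
railR end [23.2 23.6]
mod ff L [-26.7 -12.8]
mod ff R [-26.7  21.1]
mod back R [-75.4  20.9]
mod back L [-75.4 -12.9]
```

```bash
python3 -c "
from h import *
plan(W(-102,3.7,70),1.7298,.012);plan(W(-102,3.7,23),1.7298,.012)"
```

```text
4 0.0000 0.0113 -0.0003 0.000; 0.0000 0.0113 -0.0003 0.000; 0.0000 0.0113 -0.0003 0.000; 0.0000 0.0113 -0.0003 0.000
6 0.0079 0.0075 -0.0002 0.000; 0.0079 0.0075 -0.0002 0.000; 0.0079 0.0075 -0.0002 0.000; 0.0079 0.0075 -0.0002 0.000; 0.0079 0.0075 -0.0002 0.000; 0.0079 0.0075 -0.0002 0.000
```

```bash
python3 -c "
from h import *
c,o=pickle.load(open('w8.pkl','rb'))
for z in (0,.01): print(z,pix(c,(200,103),z,o),pix(c,(290,104),z,o))
for z in (.05,.06,.07,.08,.09): print(z,pix(c,(200,61),z,o),pix(c,(285,70),z,o))
ct,_=pickle.load(open('top0.pkl','rb'))
for z in (.05,.06,.07,.08,.09): print('top',z,pix(ct,(177,235),z),pix(ct,(184,300),z))
c,o=pickle.load(open('w5.pkl','rb'))
for z in (.05,.07,.09): print(z,pix(c,(300,97),z,o),pix(c,(200,93),z,o))
"
```

```text
0 [ 0.45068159 -0.06716507  0.        ] [ 0.5012112  -0.05965741  0.        ]
0.01 [ 0.4541084  -0.06749438  0.01      ] [ 0.50216905 -0.06035357  0.01      ]
0.05 [ 0.46694954 -0.05257497  0.05      ] [ 0.50219256 -0.05039601  0.05      ]
0.06 [ 0.47043235 -0.05395412  0.06      ] [ 0.50339661 -0.05191605  0.06      ]
0.07 [ 0.47391515 -0.05533328  0.07      ] [ 0.50460066 -0.05343609  0.07      ]
0.08 [ 0.47739796 -0.05671243  0.08      ] [ 0.50580471 -0.05495613  0.08      ]
0.09 [ 0.48088077 -0.05809159  0.09      ] [ 0.50700876 -0.05647618  0.09      ]
top 0.05 [ 0.49789006 -0.07194942  0.05      ] [ 0.38872424 -0.08876871  0.05      ]
top 0.06 [ 0.49648632 -0.07429868  0.06      ] [ 0.38842707 -0.09094747  0.06      ]
top 0.07 [ 0.49508258 -0.07664793  0.07      ] [ 0.3881299  -0.09312624  0.07      ]
top 0.08 [ 0.49367884 -0.07899719  0.08      ] [ 0.38783273 -0.095305    0.08      ]
top 0.09 [ 0.4922751  -0.08134645  0.09      ] [ 0.38753556 -0.09748377  0.09      ]
0.05 [ 0.49132807 -0.05327687  0.05      ] [ 0.43209691 -0.06062122  0.05      ]
0.07 [ 0.49293503 -0.0552609   0.07      ] [ 0.43918688 -0.06192538  0.07      ]
0.09 [ 0.494542   -0.05724493  0.09      ] [ 0.44627686 -0.06322955  0.09      ]
```

>>> {"op": "play_rows", "data": {
  "increments": "0 0.01 0 0; 0 0.01 0 0; 0 0.009 0 0; 0 0.007 0 0; 0 0 0 0; 0 0 0 0; 0 0 0 0; 0 0 0 0",
  "hand": 1,
  "squeeze": 20
}}

```text
clock: 11.05
position: [0.5246, -0.1093, 0.0685]
ee_rot: [-0.057, 0.707, 0.057, 0.702]
ft_force: [-1.0, 0.2, 0.2]
grip_width: -0.001
```

```bash
python3 -c "
from h import *
o=st();c=save('wrist','w9.png');pickle.dump((c,o),open('w9.pkl','wb'));print(F(o['position']));plan(W(-94,3.8,24),1.7298,.01)"
```

```text
t 11.05 p [ 0.5246 -0.1093  0.0685] yaz 1.7316 xax [-7.5e-03 -8.0e-04 -1.0e+00] F [-1.    0.21  0.18] w -0.001 j [ 0.6   0.37 -0.56  1.85  0.23  1.    0.1 ]
[-97.6   3.9]
5 0.0089 -0.0007 0.0000 0.000; 0.0089 -0.0007 0.0000 0.000; 0.0089 -0.0007 0.0001 0.000; 0.0089 -0.0007 0.0001 0.000; 0.0089 -0.0007 0.0001 0.000
```

View pics/w9.png

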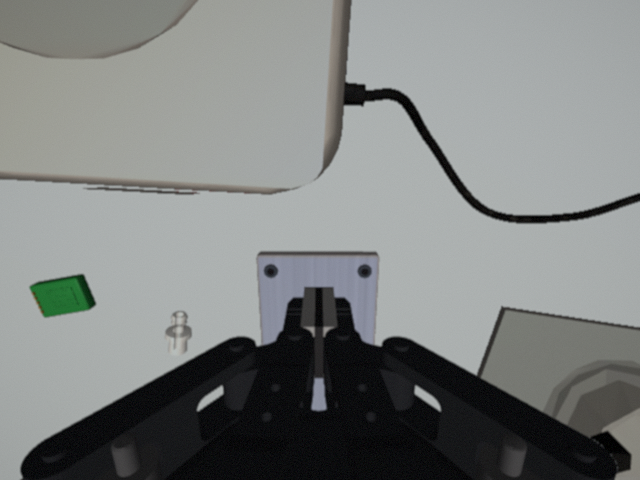

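Closed fingertips show at (302..337,290), over the open end of the plate, with the module hidden behind them. I descend just behind it.

>>> {"op": "play_rows", "data": {
  "increments": "0.009 -0.0005 0 0; 0.009 -0.0005 0 0; 0.009 -0.0005 0 0; 0.009 0 0 0; 0.006 0 0 0; 0 0 0 0; 0 0 0 0"
}}

```text
clock: 11.8
position: [0.5236, -0.1117, 0.0213]
ee_rot: [-0.056, 0.708, 0.057, 0.701]
ft_force: [0.1, 0.3, -0.1]
grip_width: 0.001
```

```bash
python3 -c "
from h import *
o=st();print(F(o['position']))
o=get_obs();c=save('scene','s9.png');cv2.imwrite('pics/s9c.png',cv2.resize(c['img'][150:290,220:400],None,fx=4,fy=4))"
```

```text
t 11.8 p [ 0.5236 -0.1117  0.0213] yaz 1.7302 xax [-9.6e-03 -1.0e-04 -1.0e+00] F [ 0.08  0.35 -0.06] w 0.001 j [ 0.58  0.43 -0.54  1.88  0.28  0.91  0.07]
[-95.4   2.5]
```

View pics/s9c.png

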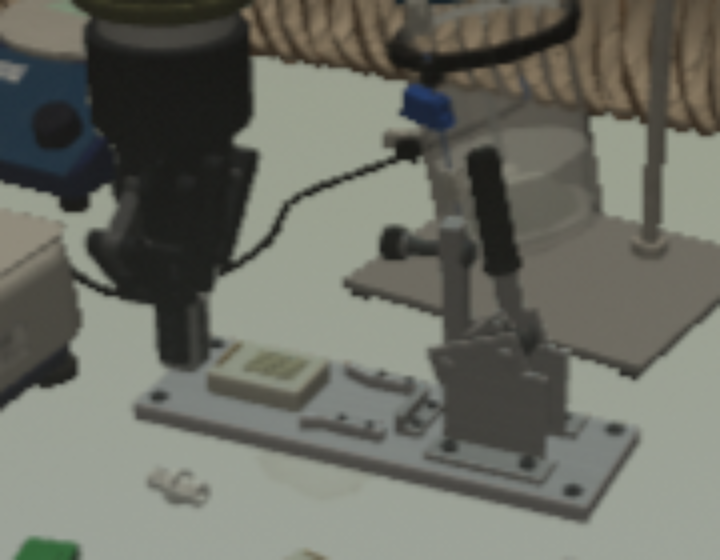

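>>> {"op": "play_rows", "data": {
  "increments": "0 -0.003 0.001 0; 0 -0.003 0.0005 0; 0 -0.003 0 0; 0 -0.003 0 0; 0 -0.003 0 0; 0 -0.003 0 0; 0 0 0 0"
}}

```text
clock: 12.55
position: [0.5293, -0.1315, 0.0226]
ee_rot: [-0.056, 0.707, 0.056, 0.702]
ft_force: [0.6, 0.4, -0.4]
grip_width: 0.001
```

```bash
python3 -c "
from h import *
o=st();print(F(o['position']))"
```

```text
t 12.55 p [ 0.5293 -0.1315  0.0226] yaz 1.7296 xax [-0.0073 -0.0011 -1.    ] F [ 0.65  0.43 -0.36] w 0.001 j [ 0.61  0.45 -0.53  1.85  0.28  0.92  0.11]
[-74.9   4.9]
```

>>> {"op": "play_rows", "data": {
  "increments": "0.001 -0.003 -0.0008 0; 0 -0.003 -0.0004 0; 0 -0.003 0 0; 0 -0.003 0 0; 0 -0.003 0 0; 0 -0.002 0 0; 0 0 0 0"
}}

```text
clock: 13.25
position: [0.5309, -0.1498, 0.0216]
ee_rot: [-0.056, 0.707, 0.056, 0.702]
ft_force: [0.4, -0.2, 0.1]
grip_width: 0.001
```

```bash
python3 -c "
from h import *
o=st();print(F(o['position']));o=get_obs();c=save('wrist','w10.png');pickle.dump((c,o),open('w10.pkl','wb'))
c=save('scene','s10.png');cv2.imwrite('pics/s10c.png',cv2.resize(c['img'][150:290,220:400],None,fx=4,fy=4))"
```

```text
t 13.25 p [ 0.5309 -0.1498  0.0216] yaz 1.7297 xax [-7.2e-03 -9.0e-04 -1.0e+00] F [ 0.38 -0.2   0.1 ] w 0.001 j [ 0.63  0.46 -0.52  1.84  0.28  0.92  0.14]
[-56.6   3.7]
```

View pics/s10c.png

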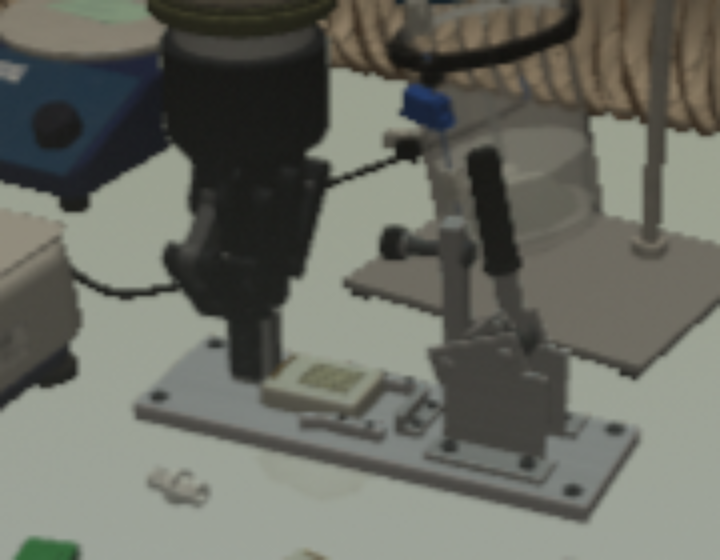

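The module is entering the flare straight. I continue more slowly.

>>> {"op": "play_rows", "data": {
  "increments": "0 -0.002 0 0; 0 -0.002 0 0; 0 -0.002 0 0; 0 -0.002 0 0; 0 0 0 0"
}}

```text
clock: 13.85
position: [0.5322, -0.1577, 0.0216]
ee_rot: [-0.056, 0.707, 0.056, 0.702]
ft_force: [0.8, 0.0, -0.1]
grip_width: -0.0
```

```bash
python3 -c "
from h import *
o=st();print(F(o['position']))"
```

```text
t 13.85 p [ 0.5322 -0.1577  0.0216] yaz 1.7306 xax [-7.4e-03 -7.0e-04 -1.0e+00] F [ 0.78  0.01 -0.14] w -0.0 j [ 0.64  0.47 -0.52  1.83  0.28  0.93  0.15]
[-48.6   3.7]
```

Remaining distance is about 10 mm by estimate. I take 1 mm steps with force checks.

>>> {"op": "play_rows", "data": {
  "increments": "0 -0.0015 0 0; 0 -0.0015 0 0; 0 -0.0015 0 0; 0 0 0 0"
}}

```text
clock: 14.25
position: [0.533, -0.1625, 0.0216]
ee_rot: [-0.056, 0.707, 0.056, 0.702]
ft_force: [-0.6, 0.9, -0.1]
grip_width: -0.005
```

>>> {"op": "play_rows", "data": {
  "increments": "0 -0.001 0 0; 0 -0.001 0 0; 0 0 0 0"
}}

```text
clock: 14.55
position: [0.5334, -0.1646, 0.0216]
ee_rot: [-0.056, 0.707, 0.056, 0.702]
ft_force: [0.5, -0.0, -0.2]
grip_width: 0.005
```

```bash
python3 -c "
from h import *
o=st();print(F(o['position']))
c=save('scene','s11.png');cv2.imwrite('pics/s11c.png',cv2.resize(c['img'][200:290,260:400],None,fx=5.5,fy=5.5,interpolation=2))"
```

```text
t 14.55 p [ 0.5334 -0.1646  0.0216] yaz 1.7306 xax [-7.4e-03 -6.0e-04 -1.0e+00] F [ 0.46 -0.02 -0.23] w 0.005 j [ 0.64  0.47 -0.51  1.82  0.28  0.93  0.16]
[-41.5   3.7]
```

View pics/s11c.png

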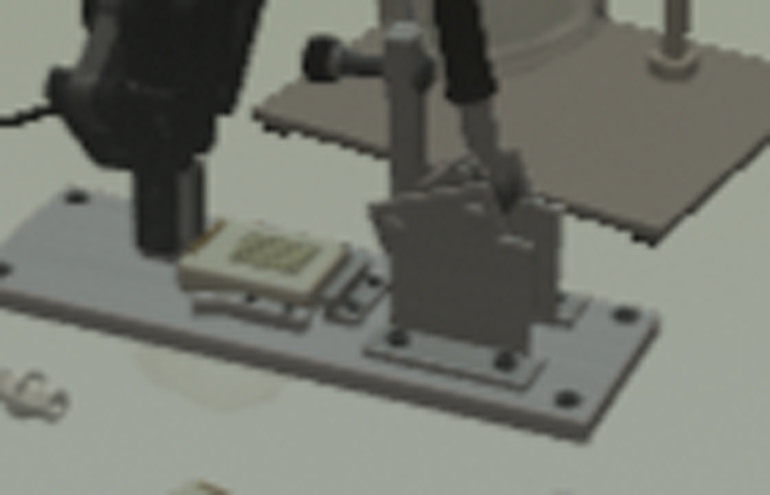

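>>> {"op": "play_rows", "data": {
  "increments": "0 -0.001 0 0; 0 -0.001 0 0; 0 0 0 0"
}}

```text
clock: 14.9
position: [0.5337, -0.1666, 0.0215]
ee_rot: [-0.057, 0.707, 0.057, 0.702]
ft_force: [-0.3, -0.1, -0.5]
grip_width: 0.001
```

>>> {"op": "play_rows", "data": {
  "increments": "0 -0.001 0 0; 0 0 0 0"
}}

```text
clock: 15.1
position: [0.5338, -0.1677, 0.0215]
ee_rot: [-0.057, 0.707, 0.057, 0.702]
ft_force: [-0.1, -0.9, 0.4]
grip_width: 0.001
```

>>> {"op": "play_rows", "data": {
  "increments": "0 -0.001 0 0; 0 0 0 0"
}}

```text
clock: 15.3
position: [0.5339, -0.1679, 0.0215]
ee_rot: [-0.056, 0.708, 0.057, 0.702]
ft_force: [0.8, 0.4, 0.2]
grip_width: 0.001
```

>>> {"op": "play_rows", "data": {
  "increments": "0 -0.001 0 0; 0 0 0 0"
}}

```text
clock: 15.5
position: [0.5339, -0.168, 0.0214]
ee_rot: [-0.056, 0.708, 0.058, 0.702]
ft_force: [0.2, -0.5, 0.6]
grip_width: 0.001
```

>>> {"op": "play_rows", "data": {
  "increments": "0 -0.0015 0 0"
}}

```text
clock: 15.6
position: [0.534, -0.1681, 0.0214]
ee_rot: [-0.056, 0.708, 0.059, 0.702]
ft_force: [-3.9, 9.9, 4.5]
grip_width: 0.002
```

```bash
python3 -c "
from h import *
o=st();print(F(o['position']))"
```

```text
t 15.6 p [ 0.534  -0.1681  0.0214] yaz 1.733 xax [-0.0091  0.0029 -1.    ] F [-3.86  9.89  4.52] w 0.002 j [ 0.65  0.48 -0.51  1.82  0.28  0.93  0.18]
[-38.    3.8]
```

It stopped within 0.2 mm of the predicted home position with about 10 N, so it is seated. I back off and check.

>>> {"op": "play_rows", "data": {
  "increments": "0 0.002 0 0; 0 0.006 0 0; 0 0.01 0 0; -0.005 0.01 0 0; -0.015 0 0 0; -0.02 0 0 0; -0.02 0 0 0; 0 0 0 0; 0 0 0 0"
}}

```text
clock: 16.5
position: [0.5305, -0.1386, 0.0882]
ee_rot: [-0.058, 0.707, 0.058, 0.703]
ft_force: [-0.7, 0.9, -0.7]
grip_width: -0.001
```

```bash
python3 -c "
from h import *
o=st();c=save('wrist','w12.png');pickle.dump((c,o),open('w12.pkl','wb'));print(F(o['position']))
c=save('scene','s12.png');cv2.imwrite('pics/s12c.png',cv2.resize(c['img'][150:290,260:400],None,fx=4.2,fy=4.2,interpolation=2))"
```

```text
t 16.5 p [ 0.5305 -0.1386  0.0882] yaz 1.7344 xax [-6.1e-03 -1.0e-04 -1.0e+00] F [-0.75  0.88 -0.68] w -0.001 j [ 0.65  0.36 -0.56  1.81  0.22  1.04  0.17]
[-67.7   5. ]
```

View pics/w12.png

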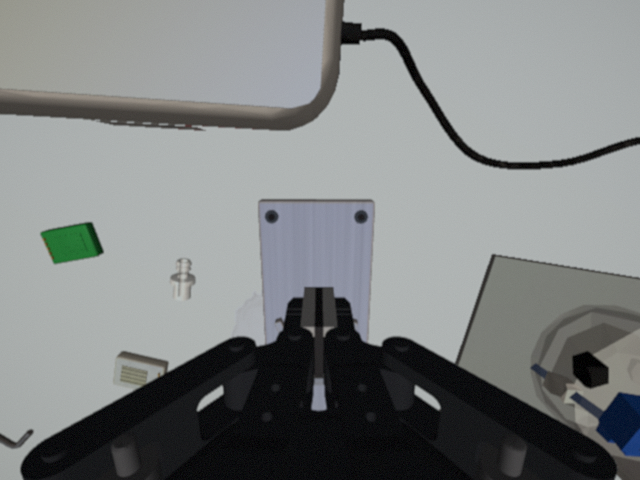

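View pics/s12c.png

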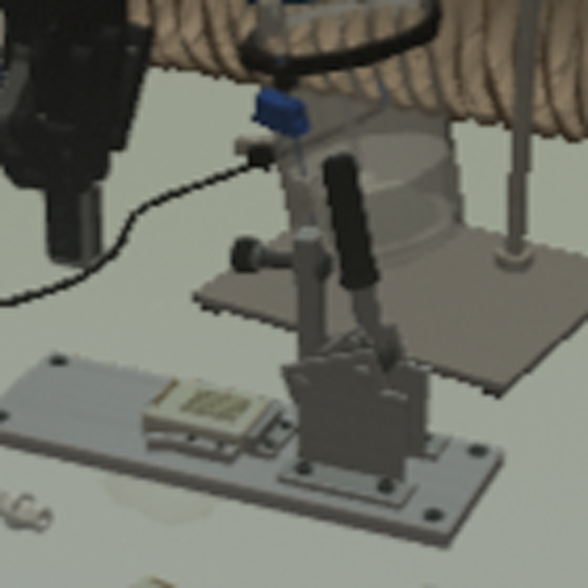

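The module sits against the stop between the rails, with the clamp still open. Next I get the lever's lean from the scene camera, and the top view as a cross-check.

```bash
python3 - <<'E'
from h import *
c,_=pickle.load(open('s5.pkl','rb'))
ct,_=pickle.load(open('top0.pkl','rb'))
for yoff in (0,3.4):
  print('yoff',yoff,'pivot',proj(c,W(78,yoff,63)),'stop',proj(c,W(23,yoff-15,21)),proj(c,W(23,yoff+15,21)), 'mod back',proj(c,W(-27,yoff-18,23)),proj(c,W(-27,yoff+18,23)),proj(c,W(23,yoff-18,23)))
  for d in range(-16,12,3):
    th=np.radians(d);X=lambda r:W(78+r*np.sin(th),yoff,63+r*np.cos(th))
    print(d,'end',proj(c,X(92)).round(1),'start',proj(c,X(36)).round(1),'top end',proj(ct,X(92)).round(1),proj(ct,X(36)).round(1))
E
```

```text
yoff 0 pivot [349.42410301 236.0996776 ] stop [318.09206217 253.97594944] [324.55814053 246.60275524] mod back [293.03438433 248.38281306] [301.36244956 239.85936374] [317.42215624 253.79599073]
-16 end [337.  188.3] start [344.7 217.8] top end [285.1 197.5] [296.1 203.1]
-13 end [339.5 188.1] start [345.6 217.8] top end [288.1 196.9] [297.3 202.8]
-10 end [342. 188.] start [346.6 217.8] top end [291.2 196.3] [298.4 202.6]
-7 end [344.6 188.1] start [347.6 217.8] top end [294.3 195.8] [299.5 202.4]
-4 end [347.2 188.3] start [348.6 217.9] top end [297.4 195.3] [300.7 202.3]
-1 end [349.9 188.6] start [349.6 218. ] top end [300.5 194.9] [301.8 202.1]
2 end [352.5 189.1] start [350.6 218.2] top end [303.7 194.4] [303.  201.9]
5 end [355.1 189.7] start [351.6 218.5] top end [306.8 194. ] [304.1 201.8]
8 end [357.8 190.4] start [352.6 218.8] top end [309.9 193.7] [305.3 201.7]
11 end [360.4 191.3] start [353.6 219.1] top end [313.  193.4] [306.4 201.5]
yoff 3.4 pivot [350.1045716  235.27228878] stop [318.84094142 253.12201111] [325.27128713 245.78956245] mod back [293.84174358 247.55651243] [302.12454117 239.07939276] [318.17552749 252.93958285]
-16 end [337.7 187.6] start [345.4 217. ] top end [284.8 195.3] [295.9 201. ]
-13 end [340.2 187.4] start [346.3 217. ] top end [287.8 194.7] [297.  200.8]
-10 end [342.8 187.3] start [347.3 217. ] top end [290.9 194.2] [298.1 200.6]
-7 end [345.3 187.3] start [348.3 217. ] top end [294.  193.6] [299.2 200.4]
-4 end [348.  187.5] start [349.3 217.1] top end [297.1 193.1] [300.4 200.2]
-1 end [350.6 187.9] start [350.3 217.3] top end [300.2 192.7] [301.5 200. ]
2 end [353.2 188.3] start [351.3 217.5] top end [303.4 192.2] [302.7 199.9]
5 end [355.8 188.9] start [352.3 217.7] top end [306.5 191.9] [303.8 199.7]
8 end [358.5 189.7] start [353.3 218. ] top end [309.6 191.5] [305.  199.6]
11 end [361.1 190.6] start [354.3 218.4] top end [312.7 191.2] [306.1 199.5]
```

```bash
python3 -c "
from h import *
plan(W(-60,3.5,185),1.7306,.025);o=get_obs();o['position']=W(-60,3.5,185);plan(W(25,3.5,185),1.7306,.02,o)"
```

```text
4 -0.0244 -0.0019 -0.0005 0.001; -0.0244 -0.0019 -0.0005 0.001; -0.0244 -0.0019 -0.0005 0.001; -0.0244 -0.0019 -0.0005 0.001
5 -0.0000 -0.0170 -0.0001 0.001; -0.0000 -0.0170 -0.0001 0.001; -0.0000 -0.0170 -0.0000 0.001; -0.0000 -0.0170 -0.0000 0.001; -0.0000 -0.0170 -0.0000 0.001
```

>>> {"op": "play_rows", "data": {
  "increments": "-0.025 0 -0.0005 0.001; -0.025 0 -0.0005 0.001; -0.025 0 0 0.001; -0.023 -0.004 0 0; 0 -0.017 0 0; 0 -0.017 0 0; 0 -0.017 0 0; 0 -0.017 0 0; 0 -0.01 0 0; 0 0 0 0; 0 0 0 0"
}}

```text
clock: 17.7
position: [0.5392, -0.2265, 0.1789]
ee_rot: [-0.053, 0.712, 0.059, 0.697]
ft_force: [0.6, 0.1, 0.0]
grip_width: 0.003
```

```bash
python3 -c "
from h import *
o=st();c=save('wrist','w13.png');pickle.dump((c,o),open('w13.pkl','wb'));print(F(o['position']))
c=save('scene','s13.png');cv2.imwrite('pics/s13c.png',cv2.resize(c['img'][90:290,240:420],None,fx=3,fy=3,interpolation=2))"
```

```text
t 17.7 p [ 0.5392 -0.2265  0.1789] yaz 1.7291 xax [-0.0216  0.0061 -0.9997] F [0.61 0.12 0.01] w 0.003 j [ 0.74  0.35 -0.52  1.61  0.18  1.26  0.35]
[20.4 -0.3]
```

View pics/w13.png

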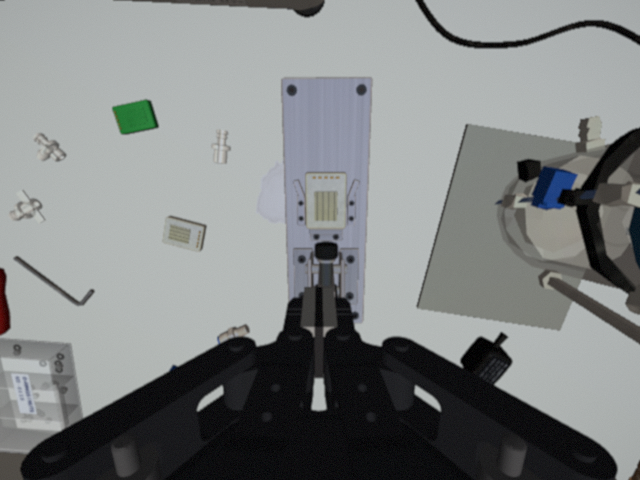

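View pics/s13c.png

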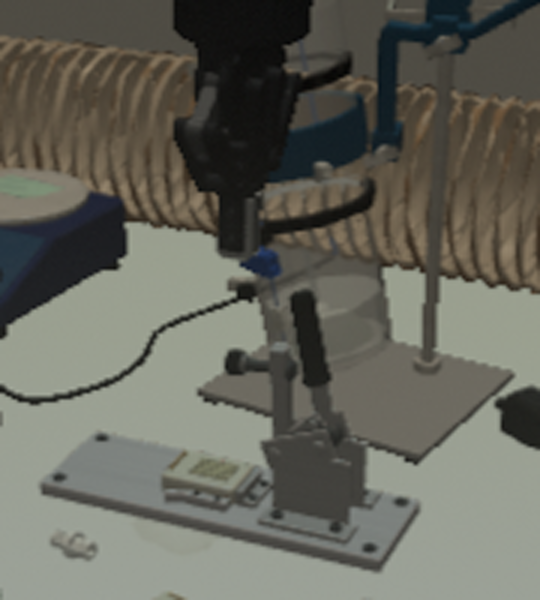

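```bash
python3 -c "
from h import *
c,o=pickle.load(open('w13.pkl','rb'))
for u in [(306,174),(347,174),(348,228),(305,228)]: print('mod',F(pix(c,u,.023,o)))
print('pad', F(pix(c,(326,246),.113,o)));
for u in [(292,90),(361,90)]: print('hole',F(pix(c,u,.01,o)))
plan(W(30,3.4,165),1.7306,.01)"
```

```text
mod [-26.3 -13.9]
mod [-26.3  21.1]
mod [21.3 23. ]
mod [ 21.4 -15.4]
pad [9.6 3.2]
hole [-94.2 -25.5]
hole [-93.9  32. ]
2 0.0070 -0.0050 0.0020 -0.000; 0.0070 -0.0050 0.0020 -0.000
```

>>> {"op": "play_rows", "data": {
  "increments": "0.007 -0.003 0.002 0; 0.007 -0.003 0.0015 0; 0.007 -0.002 0.0005 0; 0.005 0 0 0; 0 0 0 0; 0 0 0 0"
}}

```text
clock: 18.4
position: [0.5445, -0.2314, 0.1503]
ee_rot: [-0.055, 0.712, 0.06, 0.697]
ft_force: [0.1, 0.3, -0.2]
grip_width: -0.002
```

```bash
python3 -c "
from h import *
o=st();print(F(o['position']))
c=save('scene','s14.png');cv2.imwrite('pics/s14c.png',cv2.resize(c['img'][130:270,280:400],None,fx=4.2,fy=4.2,interpolation=2))"
```

```text
t 18.4 p [ 0.5445 -0.2314  0.1503] yaz 1.7333 xax [-0.0217  0.0062 -0.9997] F [ 0.06  0.26 -0.17] w -0.002 j [ 0.74  0.39 -0.51  1.62  0.2   1.21  0.34]
[26.1  4.1]
```

View pics/s14c.png

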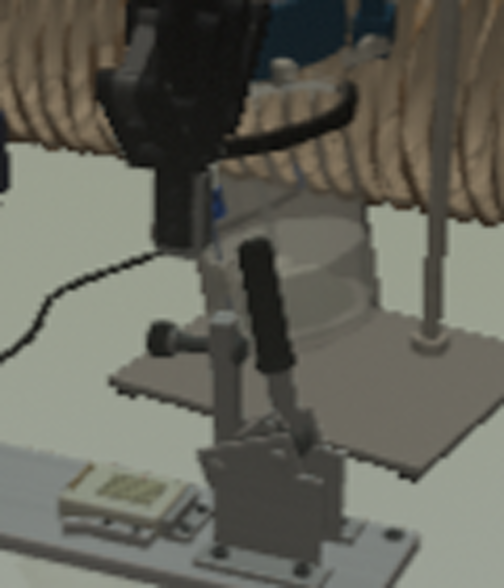

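```bash
python3 -c "
from h import *
c,_=pickle.load(open('s5.pkl','rb'))
g=lambda X:((proj(c,X)-[280,130])*4.2).round()
for z in (134,138,142,146,150): print(z,g(W(26+11,3.4,z)),g(W(26-11,3.4,z)),g(W(26-11,3.4-14,z)))
for z in (115,120,125): print('arm',z,g(W(48,3.4,z)),g(W(48,-4,z)))
"
```

```text
134 [207. 274.] [159. 266.] [146. 278.]
138 [207. 266.] [159. 257.] [145. 270.]
142 [207. 257.] [159. 248.] [145. 261.]
146 [207. 248.] [159. 240.] [145. 252.]
150 [207. 239.] [159. 231.] [145. 243.]
arm 115 [231. 320.] [224. 327.]
arm 120 [231. 309.] [224. 316.]
arm 125 [231. 298.] [224. 305.]
```

>>> {"op": "play_rows", "data": {
  "increments": "0.003 0 -0.0005 0; 0.003 -0.003 0 0; 0 -0.003 0 0; 0 -0.003 0 0; 0 0 0 0"
}}

```text
clock: 18.95
position: [0.5456, -0.2415, 0.1445]
ee_rot: [-0.055, 0.712, 0.06, 0.698]
ft_force: [-0.1, -0.3, -1.2]
grip_width: 0.003
```

```bash
python3 -c "
from h import *
o=st();print(F(o['position']))"
```

```text
t 18.95 p [ 0.5456 -0.2415  0.1445] yaz 1.7328 xax [-0.0207  0.0054 -0.9998] F [-0.1  -0.28 -1.18] w 0.003 j [ 0.74  0.4  -0.51  1.62  0.21  1.2   0.35]
[36.3  3.5]
```

>>> {"op": "play_rows", "data": {
  "increments": "0 -0.002 0 0; 0 -0.002 0 0; 0 0 0 0"
}}

```text
clock: 19.25
position: [0.5464, -0.2449, 0.1446]
ee_rot: [-0.055, 0.712, 0.06, 0.698]
ft_force: [-1.2, 0.9, 0.2]
grip_width: -0.004
```

>>> {"op": "play_rows", "data": {
  "increments": "0 -0.002 0 0; 0 -0.002 0 0"
}}

```text
clock: 19.45
position: [0.5471, -0.2473, 0.1449]
ee_rot: [-0.054, 0.712, 0.062, 0.697]
ft_force: [-2.2, 3.9, 3.6]
grip_width: -0.003
```

>>> {"op": "play_rows", "data": {
  "increments": "0 -0.002 0 0; 0 -0.002 0 0"
}}

```text
clock: 19.65
position: [0.5479, -0.2505, 0.1452]
ee_rot: [-0.055, 0.712, 0.062, 0.697]
ft_force: [-2.8, 4.3, 4.0]
grip_width: -0.003
```

```bash
python3 -c "
from h import *
o=st();print(F(o['position']))
c=save('scene','s15.png');cv2.imwrite('pics/s15c.png',cv2.resize(c['img'][130:270,280:400],None,fx=4.2,fy=4.2,interpolation=2))"
```

```text
t 19.65 p [ 0.5479 -0.2505  0.1452] yaz 1.7361 xax [-0.0216  0.0092 -0.9997] F [-2.78  4.32  3.99] w -0.003 j [ 0.75  0.41 -0.5   1.6   0.21  1.21  0.37]
[45.5  4.5]
```

View pics/s15c.png

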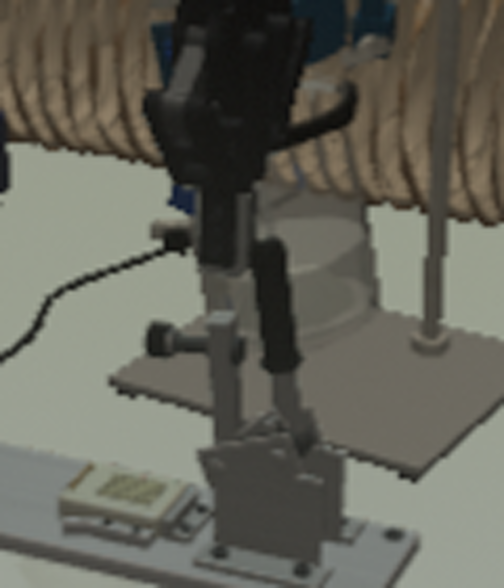

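>>> {"op": "play_rows", "data": {
  "increments": "-0.0005 -0.003 -0.0003 0; -0.0003 -0.003 -0.0003 0; -0.0003 -0.003 -0.0002 0; 0 -0.003 0 0; 0 -0.003 0 0"
}}

```text
clock: 20.2
position: [0.5505, -0.266, 0.1467]
ee_rot: [-0.055, 0.711, 0.063, 0.698]
ft_force: [-1.5, 3.8, 3.5]
grip_width: 0.001
```

```bash
cat >> h.py <<'E'
def lev():
    o=st();f=F(o['position']);cx=f[0]+11-78;cz=(o['position'][2]-.008)*1000-63
    R=np.hypot(cx,cz);phi=np.degrees(np.arctan2(cx,cz));th=phi+np.degrees(np.arcsin(8/R))
    print('fix',f,'R',R.round(1),'phi',phi.round(1),'theta',th.round(1),'tangF',round(o['ft_force'][:2]@ex*-np.cos(np.radians(phi))+o['ft_force'][2]*np.sin(np.radians(phi)),1),'|F|',np.linalg.norm(o['ft_force']).round(1))
    for s in range(6):
        a=np.radians(phi+3*s);print((77*np.array([np.sin(a+.052)-np.sin(a),np.cos(a+.052)-np.cos(a)])).round(1),end=' ')
    print()
E
python3 -c "
from h import *
lev()"
```

```text
t 20.2 p [ 0.5505 -0.266   0.1467] yaz 1.7368 xax [-0.0202  0.0094 -0.9998] F [-1.46  3.78  3.54] w 0.001 j [ 0.76  0.43 -0.5   1.57  0.21  1.22  0.39]
fix [61.2  4.5] R 75.9 phi -4.4 theta 1.7 tangF 3.7 |F| 5.4
[4.  0.2] [ 4. -0.] [ 4.  -0.2] [ 4.  -0.4] [ 4.  -0.6] [ 3.9 -0.8]
```

>>> {"op": "play_rows", "data": {
  "increments": "0 -0.0035 -0.0005 0.003; 0.0001 -0.0035 -0.0003 0.003; 0.0003 -0.0035 0 0; 0.0004 -0.0035 0 0; 0.0006 -0.0035 0 0; 0.0008 -0.0035 0 0"
}}

```text
clock: 20.8
position: [0.5541, -0.289, 0.1448]
ee_rot: [-0.053, 0.711, 0.06, 0.699]
ft_force: [-1.2, 3.4, 5.2]
grip_width: 0.003
```

```bash
python3 -c "
from h import *
lev()"
```

```text
t 20.8 p [ 0.5541 -0.289   0.1448] yaz 1.7302 xax [-0.0181  0.0085 -0.9998] F [-1.22  3.44  5.18] w 0.003 j [ 0.78  0.46 -0.48  1.54  0.22  1.22  0.42]
fix [84.5  4.4] R 75.8 phi 13.3 theta 19.4 tangF 4.7 |F| 6.3
[ 3.9 -1. ] [ 3.8 -1.2] [ 3.7 -1.4] [ 3.7 -1.6] [ 3.6 -1.8] [ 3.5 -2. ]
```

>>> {"op": "play_rows", "data": {
  "increments": "0.0008 -0.0034 -0.0004 0; 0.001 -0.0034 -0.0003 0; 0.0012 -0.0033 0 0; 0.0014 -0.0032 0 0; 0.0016 -0.0031 0 0; 0.0018 -0.003 0 0"
}}

```text
clock: 21.4
position: [0.5572, -0.3106, 0.1363]
ee_rot: [-0.053, 0.71, 0.059, 0.699]
ft_force: [0.7, 3.5, 4.3]
grip_width: 0.002
```

```bash
python3 -c "
from h import *
lev()"
```

```text
t 21.4 p [ 0.5572 -0.3106  0.1363] yaz 1.73 xax [-0.0165  0.0076 -0.9998] F [0.67 3.5  4.26] w 0.002 j [ 0.79  0.49 -0.47  1.51  0.23  1.22  0.44]
fix [106.3   4. ] R 76.2 phi 31.1 theta 37.1 tangF 5.1 |F| 5.6
[ 3.4 -2.2] [ 3.3 -2.3] [ 3.1 -2.5] [ 3.  -2.7] [ 2.9 -2.8] [ 2.7 -3. ]
```

>>> {"op": "play_rows", "data": {
  "increments": "0.0019 -0.003 0 0; 0.0021 -0.0029 0 0; 0.0022 -0.0027 0 0; 0.0024 -0.0026 0 0; 0.0025 -0.0025 0 0"
}}

```text
clock: 21.9
position: [0.5596, -0.326, 0.1242]
ee_rot: [-0.053, 0.71, 0.059, 0.7]
ft_force: [1.3, 2.1, 3.8]
grip_width: -0.005
```

```bash
python3 -c "
from h import *
lev()
c=save('scene','s16.png');cv2.imwrite('pics/s16c.png',cv2.resize(c['img'][130:290,260:420],None,fx=3.7,fy=3.7,interpolation=2))"
```

```text
t 21.9 p [ 0.5596 -0.326   0.1242] yaz 1.7296 xax [-0.0156  0.0065 -0.9999] F [1.31 2.14 3.85] w -0.005 j [ 0.8   0.52 -0.46  1.5   0.24  1.2   0.46]
fix [121.9   3.9] R 76.5 phi 45.9 theta 51.9 tangF 4.1 |F| 4.6
[ 2.7 -2.9] [ 2.6 -3.1] [ 2.4 -3.2] [ 2.2 -3.3] [ 2.  -3.4] [ 1.9 -3.5]
```

View pics/s16c.png

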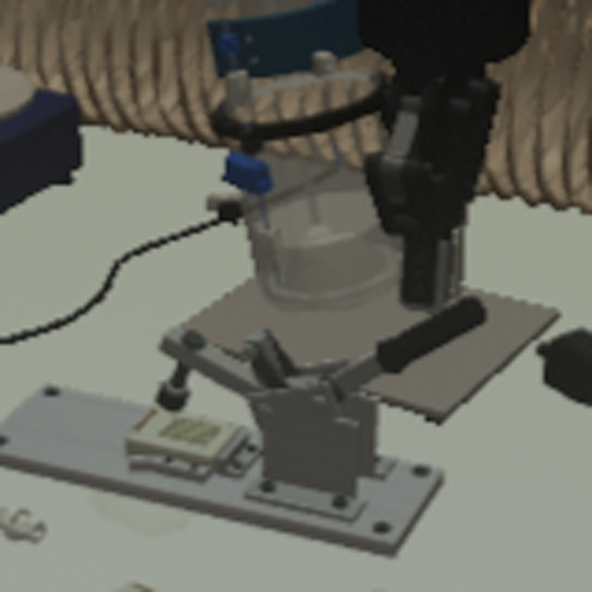

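>>> {"op": "play_rows", "data": {
  "increments": "0.0028 -0.0024 0 0; 0.003 -0.0022 0 0; 0.003 -0.002 0 0; 0.003 -0.0018 0 0"
}}

```text
clock: 22.35
position: [0.5608, -0.3359, 0.1116]
ee_rot: [-0.054, 0.71, 0.058, 0.7]
ft_force: [1.3, 1.5, 5.6]
grip_width: -0.002
```

```bash
python3 -c "
from h import *
lev()"
```

```text
t 22.35 p [ 0.5608 -0.3359  0.1116] yaz 1.7288 xax [-0.0151  0.0053 -0.9999] F [1.34 1.46 5.56] w -0.002 j [ 0.8   0.54 -0.45  1.49  0.25  1.19  0.46]
fix [131.9   3.5] R 76.5 phi 58.0 theta 64.0 tangF 5.4 |F| 5.9
[ 2.  -3.4] [ 1.9 -3.6] [ 1.7 -3.6] [ 1.5 -3.7] [ 1.3 -3.8] [ 1.1 -3.9]
```

>>> {"op": "play_rows", "data": {
  "increments": "0.003 -0.0015 0 0; 0.003 -0.0014 0 0; 0.003 -0.0012 0 0"
}}

```text
clock: 22.65
position: [0.5619, -0.3407, 0.1032]
ee_rot: [-0.054, 0.71, 0.058, 0.7]
ft_force: [-0.3, 1.9, 9.6]
grip_width: -0.001
```

```bash
python3 -c "
from h import *
lev()"
```

```text
t 22.65 p [ 0.5619 -0.3407  0.1032] yaz 1.7288 xax [-0.0138  0.0043 -0.9999] F [-0.26  1.86  9.58] w -0.001 j [ 0.8   0.55 -0.45  1.49  0.25  1.17  0.47]
fix [136.8   3.9] R 76.9 phi 65.2 theta 71.2 tangF 9.5 |F| 9.8
[ 1.6 -3.7] [ 1.4 -3.8] [ 1.2 -3.8] [ 1.  -3.9] [ 0.8 -3.9] [ 0.6 -4. ]
```

>>> {"op": "play_rows", "data": {
  "increments": "0.003 -0.001 0 0; 0.003 -0.0009 0 0"
}}

```text
clock: 22.85
position: [0.5623, -0.343, 0.0977]
ee_rot: [-0.054, 0.709, 0.057, 0.7]
ft_force: [0.2, 2.2, 6.6]
grip_width: -0.004
```

```bash
python3 -c "
from h import *
lev()"
```

```text
t 22.85 p [ 0.5623 -0.343   0.0977] yaz 1.7285 xax [-0.0133  0.0035 -0.9999] F [0.17 2.19 6.6 ] w -0.004 j [ 0.8   0.56 -0.45  1.49  0.25  1.16  0.47]
fix [139.2   3.9] R 77.0 phi 69.7 theta 75.6 tangF 6.9 |F| 7.0
[ 1.3 -3.8] [ 1.1 -3.9] [ 0.9 -3.9] [ 0.7 -3.9] [ 0.5 -4. ] [ 0.3 -4. ]
```

>>> {"op": "play_rows", "data": {
  "increments": "0.0025 -0.0008 0 0; 0.002 -0.0006 0 0"
}}

```text
clock: 23.05
position: [0.5623, -0.3447, 0.0931]
ee_rot: [-0.054, 0.71, 0.057, 0.7]
ft_force: [0.6, 2.3, 5.9]
grip_width: -0.003
```

>>> {"op": "play_rows", "data": {
  "increments": "0.002 -0.0005 0 0"
}}

```text
clock: 23.15
position: [0.5624, -0.3453, 0.091]
ee_rot: [-0.054, 0.71, 0.057, 0.7]
ft_force: [1.7, 2.1, 5.0]
grip_width: -0.002
```

```bash
python3 -c "
from h import *
lev()"
```

```text
t 23.15 p [ 0.5624 -0.3453  0.091 ] yaz 1.7284 xax [-0.0135  0.0032 -0.9999] F [1.67 2.11 5.03] w -0.002 j [ 0.8   0.57 -0.44  1.49  0.26  1.15  0.47]
fix [141.4   3.6] R 77.0 phi 75.0 theta 80.9 tangF 5.3 |F| 5.7
[ 0.9 -3.9] [ 0.7 -3.9] [ 0.5 -4. ] [ 0.3 -4. ] [ 0.1 -4. ] [-0.1 -4. ]
```

Now past the dead point (force easing). I go on in 1 mm steps to feel the stop.

>>> {"op": "play_rows", "data": {
  "increments": "0.0015 -0.0003 0 0"
}}

```text
clock: 23.25
position: [0.5624, -0.3458, 0.0892]
ee_rot: [-0.054, 0.71, 0.057, 0.7]
ft_force: [2.2, 0.9, 3.5]
grip_width: -0.003
```

>>> {"op": "play_rows", "data": {
  "increments": "0.0015 -0.0002 0 0"
}}

```text
clock: 23.35
position: [0.5624, -0.3461, 0.0874]
ee_rot: [-0.054, 0.71, 0.057, 0.7]
ft_force: [2.6, 2.0, 3.2]
grip_width: 0.004
```

>>> {"op": "play_rows", "data": {
  "increments": "0.0012 -0.0002 0 0"
}}

```text
clock: 23.45
position: [0.5623, -0.3465, 0.0858]
ee_rot: [-0.054, 0.71, 0.057, 0.7]
ft_force: [3.0, 0.1, 3.3]
grip_width: -0.002
```

>>> {"op": "play_rows", "data": {
  "increments": "0.001 0 0 0"
}}

```text
clock: 23.55
position: [0.5623, -0.3466, 0.0848]
ee_rot: [-0.054, 0.71, 0.057, 0.7]
ft_force: [0.4, 2.3, 10.6]
grip_width: 0.0
```

>>> {"op": "play_rows", "data": {
  "increments": "0.001 0 0 0"
}}

```text
clock: 23.65
position: [0.5626, -0.3467, 0.0846]
ee_rot: [-0.054, 0.709, 0.057, 0.7]
ft_force: [-1.6, 2.2, 14.5]
grip_width: -0.003
```

>>> {"op": "play_rows", "data": {
  "increments": "0.001 0 0 0"
}}

```text
clock: 23.75
position: [0.5627, -0.3466, 0.0847]
ee_rot: [-0.054, 0.709, 0.057, 0.7]
ft_force: [-2.6, 4.0, 12.5]
grip_width: 0.004
```

The lever stopped dead at z = 84.7 mm with about 14 N. Its angle (≈86°) agrees with the measured lean plus 97.4°. I lift off and look.

>>> {"op": "play_rows", "data": {
  "increments": "-0.003 0 0 0; -0.01 0 0 0; -0.02 0 0 0; -0.03 0 0 0; -0.03 0 0 0; 0 0 0 0; 0 0 0 0; 0 0 0 0"
}}

```text
clock: 24.55
position: [0.5596, -0.3484, 0.1794]
ee_rot: [-0.053, 0.713, 0.056, 0.697]
ft_force: [-0.6, 1.3, -0.2]
grip_width: 0.002
```

```bash
python3 -c "
from h import *
o=st();print(F(o['position']));c=save('wrist','w17.png');pickle.dump((c,o),open('w17.pkl','wb'))
c=save('scene','s17.png');cv2.imwrite('pics/s17c.png',cv2.resize(c['img'][180:290,250:400],None,fx=5.2,fy=5.2,interpolation=2))"
```

```text
t 24.55 p [ 0.5596 -0.3484  0.1794] yaz 1.7252 xax [-0.0219  0.0035 -0.9998] F [-0.58  1.29 -0.2 ] w 0.002 j [ 0.81  0.5  -0.46  1.4   0.22  1.32  0.5 ]
[144.    0.4]
```

View pics/s17c.png

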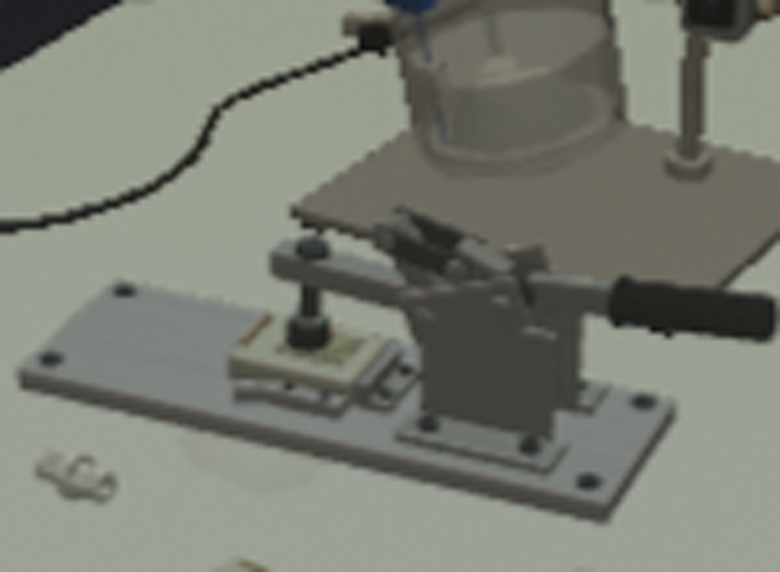

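View pics/w17.png

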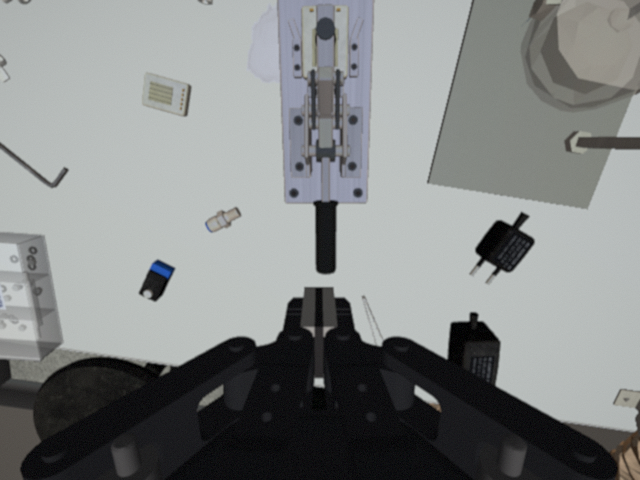

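The pad is down on the module, the lever is level, the module is still at the stop, and the gripper is clear of everything. One numeric check of the lever, then hand in.

```bash
python3 - <<'E'
from h import *
c,_=pickle.load(open('s5.pkl','rb'))
for d in (76,80,84,86,88):
    th=np.radians(d);print(d,[proj(c,W(78+r*np.sin(th),3.4,63+r*np.cos(th))).round(1) for r in(92,36)])
print('seen end',(250+773/5.2,180+318/5.2),'start',(250+612/5.2,180+300/5.2))
w,o=pickle.load(open('w17.pkl','rb'))
for u in [(300,79),(343,79)]: print('mod front top',F(pix(w,u,.023,o)))
st();workorder.hand_in()
E
```

```text
76 [array([399. , 233.8]), array([368.7, 234.7])]
80 [array([399.5, 237.1]), array([368.9, 236. ])]
84 [array([399.7, 240.5]), array([369.1, 237.3])]
86 [array([399.8, 242.1]), array([369.1, 237.9])]
88 [array([399.7, 243.7]), array([369.1, 238.5])]
seen end (398.6538461538462, 241.15384615384616) start (367.6923076923077, 237.69230769230768)
mod front top [ 23.5 -16.7]
mod front top [23.8 17.4]
t 24.65 p [ 0.5593 -0.3482  0.1787] yaz 1.7253 xax [-0.023   0.0042 -0.9997] F [ 0.23 -0.11 -0.23] w 0.002 j [ 0.81  0.5  -0.46  1.4   0.22  1.32  0.5 ]
the job is handed in; nothing more can be done
```

I seated the module against the end stop, pushed the clamp lever down onto its stop, and handed the job in at 24.7 s. `hand_in()` gives no verdict, so the result below rests on my own measurements.

- **Module:** I laid the large off-white block on the bare plate and slid it in with closed fingers. It stopped within about 0.2 mm of the predicted home position at about 10 N.
- **Lever:** I swung it over with wrist force up to about 10 N. It eased past the dead point, then stopped dead at about 15 N, and I lifted off.
- **Last checks:** The module's front edge measured x ≈ 23.6 mm, against an end-stop face estimated at 22–23.5 mm. The lever sits at about 85°, against 85–86° expected on its stop. In the picture the pad is down on the module, and the gripper is clear with forces near zero.
- **Disagreement:** The top and wrist cameras differed by about 3 mm on the fixture's sideways position. I used the wrist values, and the module slid in freely.
- **Not measured:** I could not measure the pad force directly. I also could not tell 1.68 from 1.70 rad in the pictures, so that rests on having felt the stop.

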